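# Empty the bobbin magazine of the embroidery winder

## Robot

A 6-joint arm with a two-finger parallel gripper is mounted at the origin on the work surface. World frame = base frame: x ahead of the robot, y to its left, z up, the work surface at z = 0. Lengths are in m, angles in rad, forces in N, time in s.
With the tool pointing down it reaches from about 0.3 to 1 m from the base axis. Payload 5.1 kg.
Tool frame: the origin (TCP) lies midway between the tips of the shut fingers; the grasp point (between the pads) lies 19 mm behind it; z points along the fingers, y is the direction in which the jaws open and shut (so a half turn about z gives the same grasp; the last joint's range is limited). The gripper opens to 95 mm and grips with 3 to 60 N. Pads are 20 mm wide; open, the fingers measure 119 mm over their backs; the gripper's body (75 mm by 180 mm) begins 59 mm behind the grasp point.
Start: joints at [1.05, 0.124, 1.65, -0, 1.367, -0.083], TCP at [0.276, 0.589, 0.215] pointing down, gripper open.
Joint ranges: [-2.61, 2.61], [-1.02, 2.33], [0.03, 2.71], [-1.35, 4.49], [0.32, 2.68], [-2.91, 2.91]. Speed limits (rad/s): [2.57, 2.57, 3.14, 3.14, 3.14, 3.14].

## Interface

Orientations are given as a rotation vector (axis times angle).
In Python, from workcell import bot, grab_frame, calibration, close_job gives the robot as it stands.
- The arm moves only by the shell command python3 -m pendant 'ROWS' [OPENING] [FORCE]. ROWS is a JSON object of lists of equal length, an entry for each row: "dp": the shift along the tool's x, y, z in m, a list of three; "rotation": the turn, a rotation vector about the tool's x, y, z in rad, a list of three. In form: {"dp": [[tx, ty, tz], ...], "rotation": [[wx, wy, wz], ...]}. A call has 1 to 5 rows; each row shifts and turns the commanded pose from where the row before left it, along the tool's axes as they then stand; what a row does not reach is not made up. A row lasts 1/8 s, in which the tool goes at most 62.5 mm and 10.7 degrees, less where a joint would pass 70% of its speed; a pose out of reach is approached as far as the arm can. A call with a gripper value outside its range is refused whole. OPENING is the closure, from -1 (fully open) to 1 (shut), so that 0 is half open, set as the call begins (- or left out, the last holds). The fingers move at their own pace and stop on an object; FORCE is the grip in N (left out, the last holds). Time passes only in rows, so rows that do not move let the fingers close. It gives the time, the measured TCP pose, the force and the opening at its end, in the units of the state.
- bot.sense(): the state, without advancing time (a new reading comes with each control period).
- grab_frame(name): name is "side" or "top"; returns the picture (400x640x3 uint8, red, green, blue); there is no depth.
- calibration(name): a dict with "intrinsics" (3x3 intrinsics, pixels), "camera_from_world" (4x4, takes a point from world to camera coordinates). Camera axes: x right, y down, z forward; pixel columns grow to the right and rows downward; lengths in m; the calibration is good to about 2 mm. A picture is of the moment at which its call begins. calibration takes no time and is no camera call.
- close_job(): hands the job in, once; it reports no verdict.
The state is a dict: "time": time; "joints": joint angles; "joint_vel": joint speeds; "joint_efforts": joint torques, N m; "tool_pos": TCP position; "tool_rot": TCP orientation; "wrist_force": force on the tool from outside, world axes, zero at the start; "torque": the same for the moment, N m; "opening": finger opening in m.
Only numpy, scipy, OpenCV 4.12 (cv2) and the standard library are available. Lean on these libraries where they do the work, as an engineer would, in place of code of your own. Each camera call takes 0.05 s, during which the arm holds its last target.

## Task

First switch the winder off at its isolator (a quarter turn anticlockwise), then loosen all three captive thumbscrews of the bobbin magazine fully, each a quarter turn anticlockwise, lift the cover off and lay it flat, handle up, lengthwise in the middle of the cork mat. Then take all the bobbins out of the magazine and put them into the wooden tray. Leave the isolator off and do not disturb the big thread cone.

Things in the scene. Friction and masses are not known exactly. Their poses are not given: they have to be found in the camera images.
- magazine: Fixed grey steel box, 267 (own x) x 163 (own y) x 101 mm high, origin under its centre. Inside floor 12 mm up; inside 255 x 138 mm. A lip 94 mm up runs 16 mm in from each short end. Its 6 mm rim stands 3 mm above the top face of the fitted cover, 2.5 mm play all round. Bobbins stand upright in it in a row at any of four places: own x = -69, -23, 23 or 69 mm, y = 0.
- cover_handle (a point): Middle of the black bar handle of the loose aluminium cover plate (250 x 146 x 4 mm, 0.4 kg). x runs along plate and bar, z up. Bar 96 mm long, 12 mm thick (y), 14 mm high, its middle 30 mm above the plate's top; feet at x = +-43 mm. Screw cams reach 14 mm below the plate: laid down on them, the bar's middle is about 48 mm above the support; fitted, 128 mm above the table.
- restmat: Fixed thin cork mat 260 (own x) x 160 (own y) x 6 mm lying flat on the table, origin under its centre. The cover is to lie on it.
- tray: Loose low open wooden tray, 170 (own x) x 200 (own y) x 40 mm high, walls and floor 5 mm, origin under its centre, 0.4 kg.
- isolator (a joint): Rotary handle of the isolator: 0 = on, 1.5 rad = off. Anticlockwise seen from above switches off. It stops at both ends; a sprung detent holds it at each end (peak about 0.1 N m) and it snaps over past the middle (0.75 rad).
- isolator_grip (a point): On the vertical axis of the isolator's handle, at gripping height, 80 mm above the table. The handle is a black bar 70 mm long (along this point's own x, which turns with it), 14 mm thick, from 64 to 92 mm above the table, on a fixed grey box 80 x 80 x 55 mm.
- screw_a (a joint): Captive quarter-turn thumbscrew, one of the pair near one short end of the cover (plate x = -97 mm, y = +38 mm): 0 = tight, 1.5 rad = fully loose (end stop); anticlockwise seen from above loosens. A cam below catches under the magazine's end lip until it is turned past about 1.2 rad. Friction about 0.05 N m; it stays where it is left. It may start at 0 to 0.12 rad.
- screw_a_grip (a point): On that thumbscrew's axis, 22 mm above the cover's top face. Its brass wing head is a bar 36 mm long (along this point's own x, which turns with it), 12 mm thick, from 8 to 32 mm above the plate.
- screw_b (a joint): Captive quarter-turn thumbscrew, the other of that pair (plate x = -97 mm, y = -38 mm): 0 = tight, 1.5 rad = fully loose (end stop); anticlockwise seen from above loosens. A cam below catches under the magazine's end lip until it is turned past about 1.2 rad. Friction about 0.05 N m; it stays where it is left. It may start at 0 to 0.12 rad.
- screw_b_grip (a point): On that thumbscrew's axis, 22 mm above the cover's top face. Its brass wing head is a bar 36 mm long (along this point's own x, which turns with it), 12 mm thick, from 8 to 32 mm above the plate.
- screw_c (a joint): Captive quarter-turn thumbscrew, the single one near the other short end (plate x = +97 mm, y = 0): 0 = tight, 1.5 rad = fully loose (end stop); anticlockwise seen from above loosens. A cam below catches under the magazine's end lip until it is turned past about 1.2 rad. Friction about 0.05 N m; it stays where it is left. It may start at 0 to 0.12 rad.
- screw_c_grip (a point): On that thumbscrew's axis, 22 mm above the cover's top face. Its brass wing head is a bar 36 mm long (along this point's own x, which turns with it), 12 mm thick, from 8 to 32 mm above the plate.
- bobbin1_center (a point): Centre of a wound bobbin (may be absent), half-way up, z along its axis to its top. 74 mm tall, 80 g: six-sided white foot flange 36 mm across flats, 8 mm thick; cream thread body 34 mm diameter from 8 to 66 mm up; white tube end 16 mm diameter on top.
- bobbin2_center (a point): Centre of a wound bobbin (may be absent), half-way up, z along its axis to its top. 74 mm tall, 80 g: six-sided white foot flange 36 mm across flats, 8 mm thick; cream thread body 34 mm diameter from 8 to 66 mm up; white tube end 16 mm diameter on top.
- bobbin3_center (a point): Centre of a wound bobbin (may be absent), half-way up, z along its axis to its top. 74 mm tall, 80 g: six-sided white foot flange 36 mm across flats, 8 mm thick; cream thread body 34 mm diameter from 8 to 66 mm up; white tube end 16 mm diameter on top.
- bobbin4_center (a point): Centre of a wound bobbin (may be absent), half-way up, z along its axis to its top. 74 mm tall, 80 g: six-sided white foot flange 36 mm across flats, 8 mm thick; cream thread body 34 mm diameter from 8 to 66 mm up; white tube end 16 mm diameter on top.
- cone: Bystander: large cream thread cone 125 mm tall, 72 mm wide at its foot, origin under its centre.

How it is judged:
On the way, in this order (a step that is already met when the one before it is completed fails the run):
1. the isolator is turned off (value of joint isolator above 1.3 rad), for 0.2 s.
2. all three thumbscrews are loosened while the cover is still in place (value of joint each of screw_a, screw_b, screw_c above 1.2 rad and distance between cover_handle and magazine below 0.14 m), for 0.2 s.
3. the cover lies flat and released on the cork mat (horizontal distance between cover_handle and restmat below 0.045 m and angle between cover_handle's own z axis and vertical below 0.12 rad and height (world z) of cover_handle below 0.066 m and angle between the x axis of cover_handle and the x axis of restmat, either way round below 0.3 rad and linear speed of cover below 0.03 m/s and contact force between the fingers and cover below 0.2 N), for 0.3 s.
At the end, for the whole second after the job is handed in: Isolator off (above 1.3 rad); cover lying on the cork mat, handle up, released: handle within 45 mm of the mat's centre and 66 mm of the table in height, level within 0.12 rad, lengthwise within 0.3 rad; every bobbin present inside the tray (standing or lying), at rest; tray flat on the table (all of step 3 and value of joint isolator above 1.3 rad and angle between tray's own z axis and vertical below 0.1 rad and height (world z) of tray below 0.01 m and x of bobbin1_center in the frame of tray between -0.085 and 0.085 m and y of bobbin1_center in the frame of tray between -0.1 and 0.1 m and z of each of bobbin1_center, bobbin2_center, bobbin3_center, bobbin4_center in the frame of tray below 0.055 m and linear speed of each of bobbin1, bobbin2, bobbin3, bobbin4 below 0.03 m/s and x of bobbin2_center in the frame of tray between -0.085 and 0.085 m and y of bobbin2_center in the frame of tray between -0.1 and 0.1 m and x of bobbin3_center in the frame of tray between -0.085 and 0.085 m and y of bobbin3_center in the frame of tray between -0.1 and 0.1 m and x of bobbin4_center in the frame of tray between -0.085 and 0.085 m and y of bobbin4_center in the frame of tray between -0.1 and 0.1 m); the robot touches nothing.
It fails at once if a thumbscrew is turned loose while the isolator is on (value of joint isolator below 0.75 rad and value of joint any of screw_a, screw_b, screw_c above 0.5 rad).
It fails at once if the thread cone is disturbed (distance of cone from where it was at the start of the episode above 0.03 m or angle between cone's own z axis and vertical above 0.5 rad).
Of bobbin1, bobbin2, bobbin3, bobbin4 only 2 to 4 are there at a start; the rules pass over those that are not, and their reading is None.
At some moment in a run one of tray may be knocked a few centimetres aside while the robot is not near it.
Once in a run the grip may slacken for a moment while it holds something.
It also fails if it takes over 210 s, if anything falls off the work surface, if the arm or the gripper's body presses on something with over 40 N, if the wrist force passes 120 N, or if a joint passes its speed limit or range.

## Working session

There is one attempt and no reset: what is moved stays moved. The work goes in short steps, Python scripts to look and compute and a shell command to move; the robot and the scene stay as the last step left them, time stands still between calls to the robot, and variables do not carry over. Pictures are saved under pics/ and viewed, and the job is handed in when it is done.

```bash
ls; mkdir -p pics
python3 - <<'E'
from workcell import bot, grab_frame, calibration
import cv2,numpy as np
print(bot.sense())
for n in("side","top"):
    c=calibration(n);print(n,np.round(c["intrinsics"],1).tolist(),np.round(c["camera_from_world"],4).tolist())
    cv2.imwrite(f"pics/{n}0.png",grab_frame(n)[:,:,::-1])
E
```

```text
pics
{'time': 0.0, 'joints': array([ 1.05039547e+00,  1.24527682e-01,  1.65164756e+00,  1.47665342e-05,
        1.36746370e+00, -8.25768735e-02]), 'joint_vel': array([-0.00123215, -0.0009445 , -0.00062475, -0.00235863, -0.00024044,
       -0.00101273]), 'joint_efforts': array([ 2.30177102e-04, -4.17601025e+01, -3.59936750e+01,  7.73723284e-02,
        4.92169848e-02, -1.95884136e-04]), 'tool_pos': array([0.27527843, 0.58814326, 0.21338805]), 'tool_rot': array([-6.82121797e-01, -3.06600728e+00,  3.06197716e-03]), 'wrist_force': array([-0.06363865, -0.10188867, -0.04429063]), 'torque': array([ 0.0034561 , -0.01387498, -0.02346714]), 'opening': 0.0952235557377398}
side [[383.4, 0.0, 312.0], [0.0, 383.4, 194.3], [0.0, 0.0, 1.0]] [[-0.9908, -0.1356, -0.0039, 0.559], [-0.0822, 0.6229, -0.778, 0.1366], [0.1079, -0.7704, -0.6283, 0.9615], [0.0, 0.0, 0.0, 1.0]]
top [[427.8, 0.0, 320.3], [0.0, 427.8, 197.6], [0.0, 0.0, 1.0]] [[-0.0278, -0.9996, 0.0078, 0.011], [-0.9812, 0.0257, -0.1911, 0.5581], [0.1909, -0.013, -0.9815, 1.1386], [0.0, 0.0, 0.0, 1.0]]
```

View pics/top0.png

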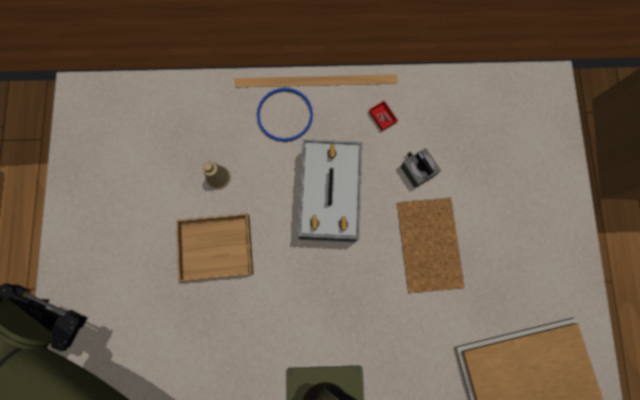

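View pics/side0.png

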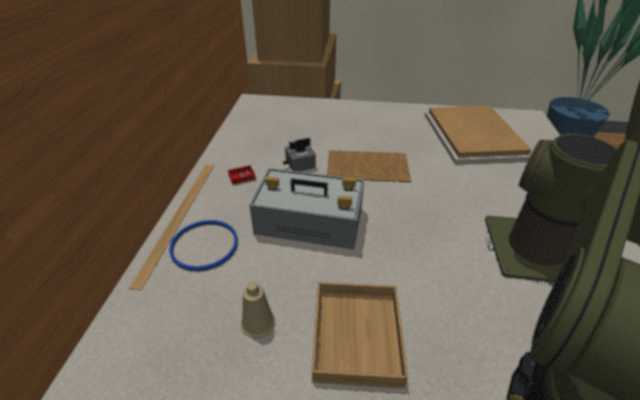

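The top view shows the magazine at about (330,190), the isolator at (420,168), the mat at (430,245), the tray at (215,248) and the cone at (215,175). I'll crop in on these and measure them.

```bash
cat > h.py <<'E'
import cv2,numpy as np
from workcell import bot, grab_frame, calibration
def ray(n,u,v):
    c=calibration(n);K=np.array(c["intrinsics"]);T=np.array(c["camera_from_world"])
    R=T[:3,:3];o=-R.T@T[:3,3];d=R.T@np.linalg.inv(K)@np.array([u,v,1.]);return o,d
def onplane(n,u,v,z):
    o,d=ray(n,u,v);return o+d*(z-o[2])/d[2]
def proj(n,p):
    c=calibration(n);T=np.array(c["camera_from_world"]);q=np.array(c["intrinsics"])@(T[:3,:3]@np.array(p)+T[:3,3]);return q[:2]/q[2]
def tri(u1,v1,u2,v2):
    A=[];b=[]
    for n,u,v in(("top",u1,v1),("side",u2,v2)):
        o,d=ray(n,u,v);d/=np.linalg.norm(d);P=np.eye(3)-np.outer(d,d);A.append(P);b.append(P@o)
    return np.linalg.lstsq(np.vstack(A),np.hstack(b),rcond=None)[0]
def comps(mask,amin=10):
    n,l,s,c=cv2.connectedComponentsWithStats(mask.astype(np.uint8))
    r=[]
    for i in range(1,n):
        if s[i,4]>=amin:
            ct=cv2.findContours((l==i).astype(np.uint8),cv2.RETR_EXTERNAL,cv2.CHAIN_APPROX_NONE)[0][0]
            r.append((s[i].tolist(),c[i],ct))
    return r
def crop(n,x0,y0,x1,y1,k,f,im=None):
    im=grab_frame(n)if im is None else im
    cv2.imwrite(f,cv2.resize(im[y0:y1,x0:x1,::-1],None,fx=k,fy=k,interpolation=cv2.INTER_CUBIC))
    return im
def yaw():
    from scipy.spatial.transform import Rotation as Ro
    s=bot.sense();M=Ro.from_rotvec(s["tool_rot"]).as_matrix();return s["tool_pos"],M
def todelta(target,yawx):
    """tool-frame dp and rotation to get to target pos with tool x axis at world yaw yawx pointing down"""
    from scipy.spatial.transform import Rotation as Ro
    p,M=yaw()
    c,s=np.cos(yawx),np.sin(yawx)
    G=np.array([[c,s,0],[s,-c,0],[0,0,-1]])
    r=Ro.from_matrix(M.T@G).as_rotvec()
    return np.round(M.T@(np.array(target)-p),4),np.round(r,4)
E
python3 - <<'E'
from h import *
a=crop("top",280,120,480,310,4,"pics/t1.png")
b=crop("side",230,120,430,260,4,"pics/s1.png")
cv2.imwrite("/tmp/top.png",a[:,:,::-1]);cv2.imwrite("/tmp/side.png",b[:,:,::-1])
E
```

```text
(no output)
```

View pics/t1.png

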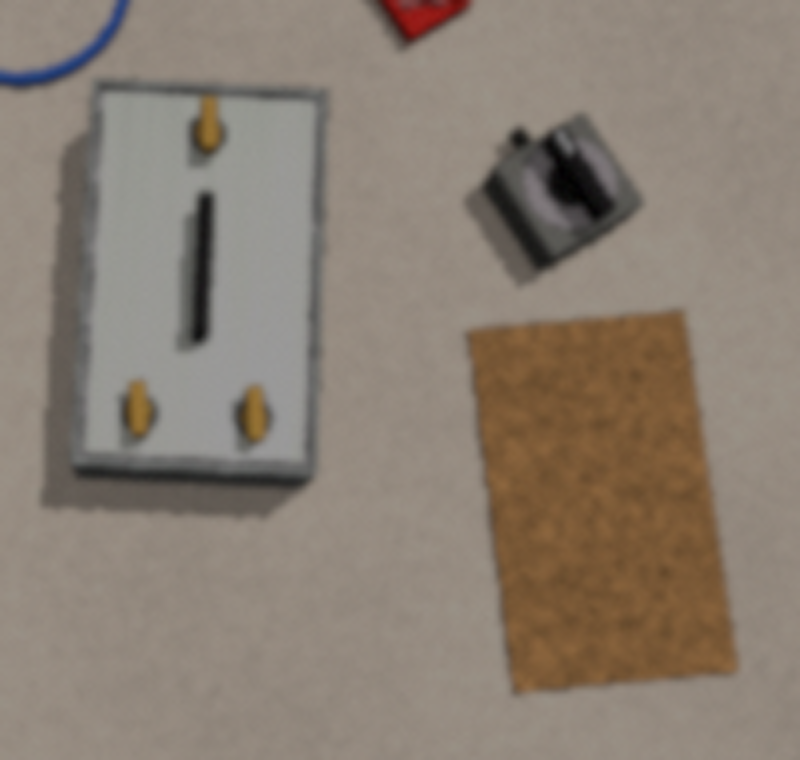

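View pics/s1.png

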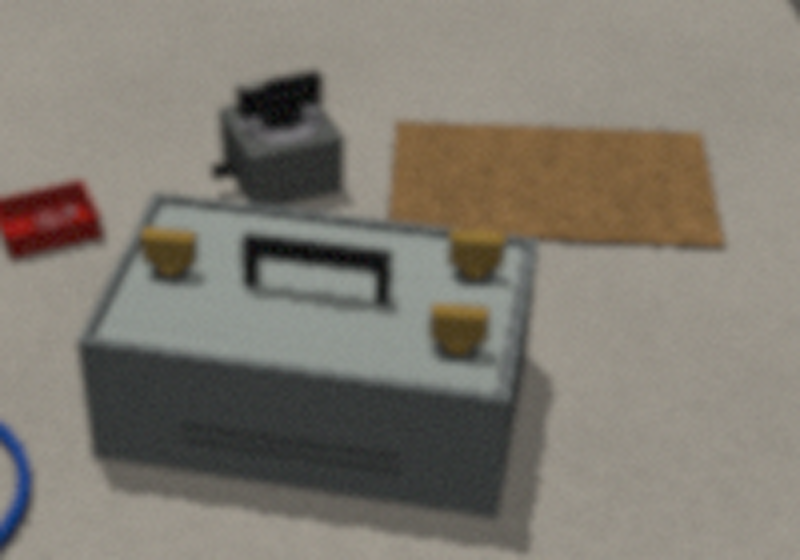

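Magazine long axis runs nearly along world x, with the single screw c at the far end. Isolator bar is black near (426,162); now the numeric measurements.

Run:
```python
from h import *
top=cv2.imread("/tmp/top.png")[:,:,::-1];side=cv2.imread("/tmp/side.png")[:,:,::-1]
hs=cv2.cvtColor(np.ascontiguousarray(top),cv2.COLOR_RGB2HSV).astype(int)
hsd=cv2.cvtColor(np.ascontiguousarray(side),cv2.COLOR_RGB2HSV).astype(int)
def reg(m,x0,y0,x1,y1):
    k=np.zeros_like(m);k[y0:y1,x0:x1]=m[y0:y1,x0:x1];return k
def show(n,m,z,amin=8,K=2):
    for s,c,ct in comps(m,amin):
        mask=np.zeros(m.shape,np.uint8);cv2.drawContours(mask,[ct],-1,1,-1)
        r=cv2.minAreaRect(ct);P=cv2.boxPoints(r)
        W=np.array([onplane(n,u,v,z)[:2] for u,v in P]);
        e=[W[1]-W[0],W[2]-W[1]];L=[np.linalg.norm(i) for i in e];d=e[int(np.argmax(L))]
        print(n,s,np.round(c,1),"c@z",np.round(onplane(n,*c,z)[:2],4),"rectc",np.round(W.mean(0),4),"L",np.round(L,3),"yaw",round(np.degrees(np.arctan2(d[1],d[0]))%180,1))
br=(hs[...,0]>10)&(hs[...,0]<30)&(hs[...,1]>110)
print("brass top z=.128?");show("top",reg(br,295,140,365,240),0.129)
print("mat");show("top",reg((hs[...,1]>90)&(hs[...,0]<30),385,190,480,300),0.006,500)
print("tray");show("top",reg((hs[...,1]>75)&(hs[...,0]<30),165,205,265,295),0.040,500)
dk=hs[...,2]<45
print("bar");show("top",reg(dk,315,160,345,215),0.135)
print("iso");show("top",reg(hs[...,2]<45,395,145,445,195),0.092)
br=(hsd[...,0]>10)&(hsd[...,0]<30)&(hsd[...,1]>130)
print("side");show("side",reg(br,260,170,365,212),.118)
show("side",reg(hsd[...,2]<45,285,176,335,200),.128)
show("side",reg(hsd[...,2]<45,280,135,320,155),.08)
```

```text
brass top z=.128?
top [329, 144, 6, 14, 58] [331.6 151.2] c@z [ 0.6687 -0.0366] rectc [ 0.6707 -0.0364] L [0.013 0.036] yaw 178.1
top [312, 216, 6, 13, 58] [314.2 222.2] c@z [0.4793 0.0144] rectc [0.4799 0.0137] L [0.013 0.031] yaw 178.5
top [340, 217, 7, 13, 60] [343.  223.4] c@z [ 0.4742 -0.0597] rectc [ 0.4753 -0.0597] L [0.016 0.031] yaw 177.8
mat
top [397, 198, 67, 95, 4978] [429.8 245.2] c@z [ 0.4214 -0.3123] rectc [ 0.4253 -0.3134] L [0.163 0.261] yaw 2.2
tray
top [176, 213, 77, 69, 4595] [213.5 247.3] c@z [0.4292 0.2935] rectc [0.4308 0.2946] L [0.212 0.172] yaw 94.3
bar
top [328, 169, 4, 36, 81] [330. 187.] c@z [ 0.57   -0.0289] rectc [ 0.5716 -0.0292] L [0.094 0.006] yaw 175.3
iso
top [416, 154, 17, 21, 172] [423.4 165.3] c@z [ 0.6335 -0.2885] rectc [ 0.6345 -0.2862] L [0.03  0.064] yaw 41.1
top [402, 164, 16, 23, 97] [409.1 175.3] c@z [ 0.6062 -0.2474] rectc [ 0.6068 -0.247 ] L [0.01  0.069] yaw 29.7
side
side [333, 171, 5, 3, 8] [335.1 172. ] c@z [ 0.5153 -0.0989] rectc [ 0.5156 -0.0989] L [0.011 0.01 ] yaw 65.7
side [343, 170, 22, 19, 173] [350.7 178.8] c@z [ 0.4724 -0.0738] rectc [ 0.4709 -0.0867] L [0.091 0.05 ] yaw 66.6
side [266, 178, 12, 10, 90] [271.7 182. ] c@z [ 0.6731 -0.0338] rectc [ 0.6731 -0.0318] L [0.029 0.038] yaw 101.9
side [339, 197, 12, 11, 100] [344.1 201.2] c@z [0.483  0.0187] rectc [0.4819 0.0213] L [0.027 0.037] yaw 93.4
side [292, 180, 35, 15, 146] [308.2 183.8] c@z [ 0.5768 -0.0253] rectc [ 0.5741 -0.0147] L [0.044 0.09 ] yaw 176.1
side [290, 139, 19, 13, 159] [299.6 144.9] c@z [ 0.6419 -0.2824] rectc [ 0.6411 -0.2797] L [0.066 0.061] yaw 33.5
```

Run:
```python
from h import *
a=np.hstack([cv2.resize(cv2.imread("/tmp/top.png")[140:195,395:450],None,fx=8,fy=8,interpolation=cv2.INTER_CUBIC)[:400,:400],cv2.resize(cv2.imread("/tmp/side.png")[130:180,275:325],None,fx=8,fy=8,interpolation=cv2.INTER_CUBIC)])
cv2.imwrite("pics/iso.png",a)
```

```text
(no output)
```

View pics/iso.png

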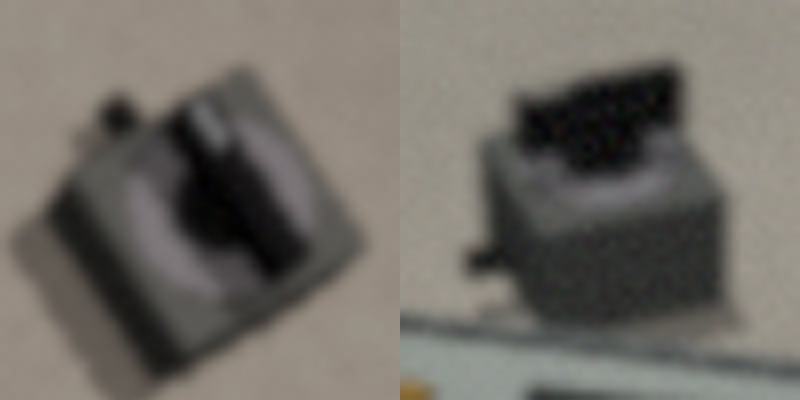

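Run:
```python
from h import *
print(onplane("top",425.4,162.5,.092),onplane("top",422.1,167,.055),onplane("side",300.25,144,.078))
e1=onplane("top",395+205/8,140+110/8,.092);e2=onplane("top",395+285/8,140+260/8,.092);print(e1,e2,np.linalg.norm(e1-e2),np.degrees(np.arctan2(*(e1-e2)[1::-1])))
f1=onplane("side",275+120/8,130+95/8,.092);f2=onplane("side",275+280/8,130+65/8,.092);print(f1,f2,np.linalg.norm(f1-f2),(f1+f2)/2,np.degrees(np.arctan2(*(f1-f2)[1::-1])))
# magazine outline z=.101 corners from t1 crop
for u,v in((97,83),(328,93),(312,470),(75,465)): print(onplane("top",280+u/4,120+v/4,.101).round(4))
# screw tops triangulated
for t,s in(((331.6,151.2),(271.7,182)),((314.2,222.2),(344.1,201.2)),((330,187),(307.5,181.5))): print(tri(*t,*s).round(4))
# mat corners
for u,v in((468,330),(684,312),(738,672),(515,692)): print("mat",onplane("top",280+u/4,120+v/4,.006).round(4))
p,M=yaw();print(p,M.round(3))
```

```text
[ 0.64131707 -0.29473016  0.092     ] [ 0.63854845 -0.29439594  0.055     ] [ 0.64113833 -0.29107183  0.078     ]
[ 0.66658669 -0.28341264  0.092     ] [ 0.61269819 -0.3069194   0.092     ] 0.05879232907970331 23.567368744321833
[ 0.67070417 -0.27676891  0.092     ] [ 0.61233437 -0.30717403  0.092     ] 0.06581416774973159 [ 0.64151927 -0.29197147  0.092     ] 27.515232648387503
[0.7091 0.0362 0.101 ]
[ 0.6979 -0.1221  0.101 ]
[ 0.4396 -0.0995  0.101 ]
[0.4471 0.0561 0.101 ]
[ 0.6735 -0.0372  0.1151]
[0.4823 0.0144 0.1143]
[ 0.575  -0.0292  0.1312]
mat [ 0.5472 -0.2265  0.006 ]
mat [ 0.5563 -0.3846  0.006 ]
mat [ 0.2997 -0.4003  0.006 ]
mat [ 0.2904 -0.2434  0.006 ]
[0.27539249 0.58833469 0.21382504] [[-0.906  0.424 -0.001]
 [ 0.424  0.906 -0.001]
 [ 0.    -0.001 -1.   ]]
```

Run:
```python
from h import *
print(todelta([.641,-.293,.20],np.radians(155)),todelta([.641,-.293,.20],np.radians(27)))
```

```text
(array([-0.7048, -0.6432,  0.0146]), array([-0.0013, -0.0001, -0.0015])) (array([-0.7048, -0.6432,  0.0146]), array([-8.0000e-04,  1.4000e-03,  2.2326e+00]))
```

```bash
python3 -m pendant '{"dp":[[-0.047,-0.043,0],[-0.047,-0.043,0],[-0.047,-0.043,0],[-0.047,-0.043,0],[-0.047,-0.043,0]],"rotation":[[0,0,0],[0,0,0],[0,0,0],[0,0,0],[0,0,0]]}' -1 30
python3 -m pendant '{"dp":[[-0.047,-0.043,0],[-0.047,-0.043,0],[-0.047,-0.043,0],[-0.047,-0.043,0],[-0.047,-0.043,0]],"rotation":[[0,0,0],[0,0,0],[0,0,0],[0,0,0],[0,0,0]]}'
python3 -m pendant '{"dp":[[-0.047,-0.043,0],[-0.047,-0.043,0],[-0.047,-0.043,0],[-0.047,-0.043,0],[-0.047,-0.043,0]],"rotation":[[0,0,0],[0,0,0],[0,0,0],[0,0,0],[0,0,0]]}'
python3 -m pendant '{"dp":[[0,0,0],[0,0,0],[0,0,0],[0,0,0],[0,0,0]],"rotation":[[0,0,0.18],[0,0,0.18],[0,0,0.18],[0,0,0.18],[0,0,0.18]]}'
python3 -m pendant '{"dp":[[0,0,0],[0,0,0],[0,0,0],[0,0,0],[0,0,0]],"rotation":[[0,0,0.18],[0,0,0.18],[0,0,0.18],[0,0,0.18],[0,0,0.18]]}'
python3 -m pendant '{"dp":[[0,0,0],[0,0,0],[0,0,0],[0,0,0]],"rotation":[[0,0,0.18],[0,0,0.18],[0,0,0.07],[0,0,0]]}' 0
python3 - <<'E'
from h import *
print(todelta([.641,-.293,.063],np.radians(27)))
E
```

```text
time: 0.82
tool_pos: [0.3953, 0.298, 0.2146]
tool_rot: [0.681, 3.066, 0.0]
wrist_force: [1.2, -0.3, -0.0]
opening: 0.0948
time: 1.45
tool_pos: [0.5147, 0.0091, 0.2148]
tool_rot: [0.683, 3.066, 0.0]
wrist_force: [0.9, 0.7, 0.8]
opening: 0.0947
time: 2.08
tool_pos: [0.6342, -0.2797, 0.2144]
tool_rot: [-0.683, -3.066, -0.0]
wrist_force: [0.3, 0.5, 0.1]
opening: 0.0951
time: 2.7
tool_pos: [0.6336, -0.2776, 0.2142]
tool_rot: [-1.955, -2.458, 0.0]
wrist_force: [0.8, -0.5, -0.8]
opening: 0.0952
time: 3.32
tool_pos: [0.6336, -0.2776, 0.2143]
tool_rot: [-2.83, -1.363, 0.001]
wrist_force: [0.1, -0.2, -0.5]
opening: 0.0952
time: 3.82
tool_pos: [0.6336, -0.2777, 0.2143]
tool_rot: [-3.053, -0.739, 0.001]
wrist_force: [1.1, -0.6, 0.9]
opening: 0.0605
(array([-0.0004,  0.0171,  0.1513]), array([-0.0004,  0.0004,  0.0034]))
```

```bash
python3 -m pendant '{"dp":[[0,0.017,0.03],[0,0,0.04],[0,0,0.03],[0,0,0],[0,0,0]],"rotation":[[0,0,0],[0,0,0],[0,0,0],[0,0,0],[0,0,0]]}'
python3 - <<'E'
from h import *
crop("top",380,120,480,220,5,"pics/t2.png");crop("side",250,100,370,200,5,"pics/s2.png")
print(todelta([.641,-.293,.063],np.radians(27)))
E
```

```text
time: 4.45
tool_pos: [0.6423, -0.2932, 0.1162]
tool_rot: [3.052, 0.738, 0.002]
wrist_force: [0.5, -0.4, 0.2]
opening: 0.0478
(array([-0.0015, -0.0014,  0.0543]), array([ 0.0032, -0.0022,  0.0029]))
```

View pics/s2.png

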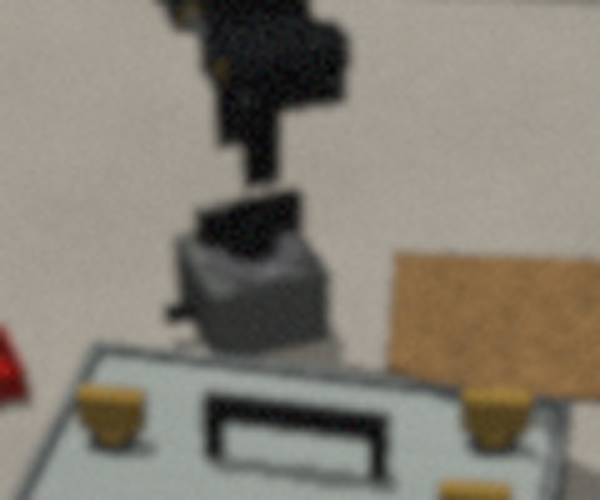

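View pics/t2.png

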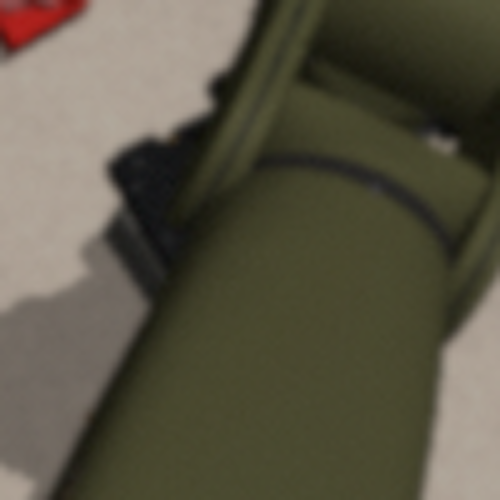

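The finger at (262,165) hangs over the middle of the isolator bar at (250,220); I'll lower and grip.

```bash
python3 -m pendant '{"dp":[[-0.001,-0.001,0.025],[0,0,0.018],[0,0,0.010],[0,0,0],[0,0,0]],"rotation":[[0,0,0],[0,0,0],[0,0,0],[0,0,0],[0,0,0]]}' 
python3 -m pendant '{"dp":[[0,0,0],[0,0,0],[0,0,0],[0,0,0],[0,0,0]],"rotation":[[0,0,0],[0,0,0],[0,0,0],[0,0,0],[0,0,0]]}' 1 30
python3 -c "
from h import *
print(bot.sense()['torque'])"
```

```text
time: 5.18
tool_pos: [0.6408, -0.2927, 0.0626]
tool_rot: [3.053, 0.737, 0.002]
wrist_force: [-0.1, -0.6, 0.9]
opening: 0.0478
time: 5.8
tool_pos: [0.641, -0.2934, 0.0625]
tool_rot: [3.052, 0.737, 0.003]
wrist_force: [3.4, -4.8, 1.3]
opening: 0.034
[-0.92503556 -0.3826963   0.02421389]
```

```bash
python3 -m pendant '{"dp":[[0,0,0],[0,0,0],[0,0,0],[0,0,0]],"rotation":[[0,0,0],[0,0,0],[0,0,0],[0,0,0]]}'
python3 -c "
from h import *
print(bot.sense()['torque'])"
```

```text
time: 6.3
tool_pos: [0.6409, -0.2933, 0.0626]
tool_rot: [3.052, 0.737, 0.002]
wrist_force: [1.4, -4.6, 1.4]
opening: 0.035
[-0.89947906 -0.1951148  -0.00815296]
```

Jaws stopped at 34 mm, probably on the round hub beneath the bar (bar is 14 mm). I'll reopen, rise 8 mm and grip again.

```bash
python3 -m pendant '{"dp":[[0,0,0],[0,0,0],[0,0,-0.006],[0,0,-0.003],[0,0,0]],"rotation":[[0,0,0],[0,0,0],[0,0,0],[0,0,0],[0,0,0]]}' 0
python3 -m pendant '{"dp":[[0,0,0],[0,0,0],[0,0,0],[0,0,0],[0,0,0]],"rotation":[[0,0,0],[0,0,0],[0,0,0],[0,0,0],[0,0,0]]}' 1 30
python3 -c "
from h import *
print(bot.sense()['torque'])"
```

```text
time: 6.92
tool_pos: [0.6404, -0.2924, 0.0713]
tool_rot: [3.053, 0.737, 0.001]
wrist_force: [0.1, -0.0, -0.2]
opening: 0.0474
time: 7.55
tool_pos: [0.6407, -0.2936, 0.0706]
tool_rot: [3.051, 0.738, 0.002]
wrist_force: [3.7, -4.1, -3.2]
opening: 0.0149
[-0.73590599 -0.41803768  0.45020927]
```

```bash
python3 -m pendant '{"dp":[[0,0,0],[0,0,0],[0,0,0],[0,0,0],[0,0,0]],"rotation":[[0,0,-0.15],[0,0,-0.15],[0,0,-0.15],[0,0,-0.15],[0,0,-0.15]]}'
python3 -m pendant '{"dp":[[0,0,0],[0,0,0],[0,0,0],[0,0,0],[0,0,0]],"rotation":[[0,0,-0.15],[0,0,-0.15],[0,0,-0.15],[0,0,-0.15],[0,0,-0.15]]}'
python3 -m pendant '{"dp":[[0,0,0],[0,0,0],[0,0,0]],"rotation":[[0,0,0],[0,0,0],[0,0,0]]}'
python3 -c "
from h import *
p,M=yaw();print(bot.sense()['torque'],np.degrees(np.arctan2(M[1,0],M[0,0])))"
```

```text
time: 8.18
tool_pos: [0.6415, -0.2944, 0.0706]
tool_rot: [2.563, 1.807, 0.002]
wrist_force: [7.1, -7.0, -5.2]
opening: 0.0137
time: 8.8
tool_pos: [0.6428, -0.2944, 0.0706]
tool_rot: [1.721, 2.618, 0.0]
wrist_force: [10.6, -7.2, -8.6]
opening: 0.014
time: 9.18
tool_pos: [0.6428, -0.2944, 0.0706]
tool_rot: [1.728, 2.614, 0.0]
wrist_force: [9.8, -7.1, -8.4]
opening: 0.0139
[-1.24280338 -1.59385665  0.06139757] 113.07240320374397
```

```bash
python3 -m pendant '{"dp":[[0,0,0],[0,0,0],[0,0,-0.03],[0,0,-0.05],[0,0,-0.05]],"rotation":[[0,0,0],[0,0,0],[0,0,0],[0,0,0],[0,0,0]]}' 0
python3 - <<'E'
from h import *
crop("side",250,100,370,200,5,"pics/s3.png")
print(todelta([.6702,-.0385,.15],np.radians(-2)))
E
```

```text
time: 9.8
tool_pos: [0.6395, -0.2919, 0.2015]
tool_rot: [-1.731, -2.619, 0.0]
wrist_force: [1.5, 0.1, 0.2]
opening: 0.0471
(array([0.2246, 0.1248, 0.0603]), array([ 1.3700e-02, -1.5000e-03,  2.0088e+00]))
```

View pics/s3.png

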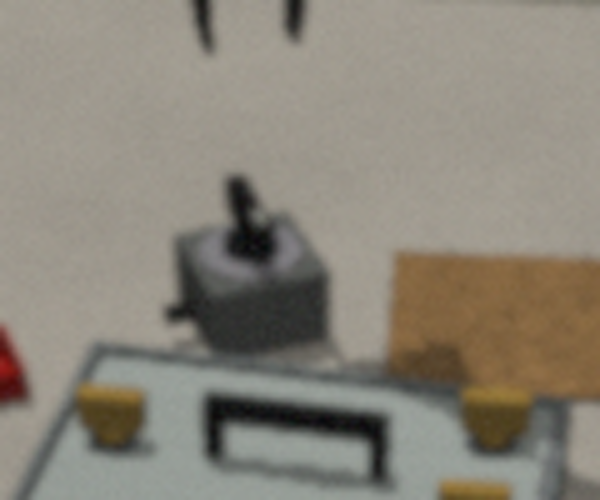

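The isolator bar now points the other way at (250,215), a quarter turn. On to screw c.

```bash
python3 -m pendant '{"dp":[[0.045,0.025,0],[0.045,0.025,0],[0.045,0.025,0],[0.045,0.025,0],[0.045,0.025,0]],"rotation":[[0,0,0],[0,0,0],[0,0,0],[0,0,0],[0,0,0]]}' 0.2
python3 -m pendant '{"dp":[[0,0,0],[0,0,0],[0,0,0],[0,0,0],[0,0,0]],"rotation":[[0,0,0.18],[0,0,0.18],[0,0,0.18],[0,0,0.18],[0,0,0.18]]}'
python3 -m pendant '{"dp":[[0,0,0],[0,0,0],[0,0,0],[0,0,0],[0,0,0]],"rotation":[[0,0,0.18],[0,0,0.18],[0,0,0.18],[0,0,0.18],[0,0,0.18]]}'
python3 -m pendant '{"dp":[[0,0,0.02],[0,0,0.02],[0,0,0],[0,0,0]],"rotation":[[0,0,0.18],[0,0,0.03],[0,0,0],[0,0,0]]}'
python3 - <<'E'
from h import *
crop("side",230,120,350,220,5,"pics/s4.png")
print(todelta([.671,-.038,.105],np.radians(-2)))
E
```

```text
time: 10.48
tool_pos: [0.6665, -0.0346, 0.2005]
tool_rot: [-1.732, -2.621, 0.0]
wrist_force: [1.1, -0.2, -0.1]
opening: 0.0381
time: 11.1
tool_pos: [0.6664, -0.0362, 0.2004]
tool_rot: [-2.704, -1.599, 0.001]
wrist_force: [-1.1, -0.5, -0.1]
opening: 0.0383
time: 11.72
tool_pos: [0.6664, -0.0363, 0.2004]
tool_rot: [-3.13, -0.263, 0.001]
wrist_force: [-0.2, 0.2, 0.1]
opening: 0.0378
time: 12.22
tool_pos: [0.667, -0.0364, 0.1608]
tool_rot: [-3.141, 0.055, 0.0]
wrist_force: [-0.2, 0.8, 0.4]
opening: 0.0381
(array([0.0037, 0.0014, 0.0564]), array([ 0.    , -0.001 , -0.0002]))
```

View pics/s4.png

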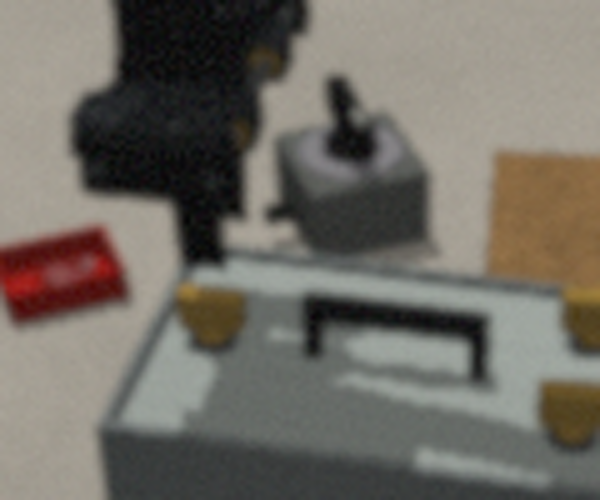

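Run:
```python
from h import *
p,_=yaw();print([proj("side",p+np.array([0,d,0])) for d in(-.022,.022)],proj("side",[.671,-.038,.118]))
im=cv2.imread("pics/s4.png")
```

```text
[array([274.80521508, 162.78797694]), array([271.04164285, 172.79681535])] [272.83314404 181.06875786]
```

```bash
python3 -m pendant '{"dp":[[0.004,0.001,0.02],[0,0,0.02],[0,0,0.015],[0,0,0],[0,0,0]],"rotation":[[0,0,0],[0,0,0],[0,0,0],[0,0,0],[0,0,0]]}'
python3 -m pendant '{"dp":[[0,0,0],[0,0,0],[0,0,0],[0,0,0],[0,0,0]],"rotation":[[0,0,0],[0,0,0],[0,0,0],[0,0,0],[0,0,0]]}' 1 20
python3 -c "
from h import *
print(bot.sense()['torque'])"
```

```text
time: 12.9
tool_pos: [0.6711, -0.0376, 0.1059]
tool_rot: [-3.141, 0.057, -0.001]
wrist_force: [-0.4, 0.2, 0.3]
opening: 0.0379
time: 13.52
tool_pos: [0.6712, -0.0372, 0.1062]
tool_rot: [-3.141, 0.057, -0.001]
wrist_force: [-0.5, 1.9, 2.3]
opening: 0.0118
[ 0.36721846  0.24857766 -0.01079792]
```

```bash
python3 -m pendant '{"dp":[[0,0,0],[0,0,0],[0,0,0],[0,0,0],[0,0,0]],"rotation":[[0,0,-0.145],[0,0,-0.145],[0,0,-0.145],[0,0,-0.145],[0,0,-0.145]]}'
python3 -m pendant '{"dp":[[0,0,0],[0,0,0],[0,0,0],[0,0,0],[0,0,0]],"rotation":[[0,0,-0.145],[0,0,-0.145],[0,0,-0.145],[0,0,-0.145],[0,0,-0.145]]}'
python3 -m pendant '{"dp":[[0,0,0],[0,0,0],[0,0,0]],"rotation":[[0,0,0],[0,0,0],[0,0,0]]}'
python3 -c "
from h import *
p,M=yaw();print(bot.sense()['torque'],np.degrees(np.arctan2(M[1,0],M[0,0])))"
```

```text
time: 14.15
tool_pos: [0.6713, -0.0375, 0.1063]
tool_rot: [2.954, 1.067, 0.002]
wrist_force: [0.9, 0.7, 2.5]
opening: 0.0119
time: 14.78
tool_pos: [0.6716, -0.0376, 0.1063]
tool_rot: [2.383, 2.045, 0.002]
wrist_force: [1.2, 0.6, 1.1]
opening: 0.0117
time: 15.15
tool_pos: [0.6716, -0.0376, 0.1063]
tool_rot: [2.389, 2.038, 0.002]
wrist_force: [2.6, 1.3, 3.1]
opening: 0.0117
[ 0.14470873 -0.4268923  -0.01283312] 80.93783711651729
```

```bash
python3 -m pendant '{"dp":[[0,0,0],[0,0,0],[0,0,-0.02],[0,0,-0.04],[0,0,0]],"rotation":[[0,0,0],[0,0,0],[0,0,0],[0,0,0],[0,0,0]]}' 0.2
python3 -m pendant '{"dp":[[0,0,0],[0,0,0],[0,0,0],[0,0,0],[0,0,0]],"rotation":[[0,0,0.18],[0,0,0.18],[0,0,0.18],[0,0,0.18],[0,0,0.18]]}'
python3 -m pendant '{"dp":[[0,0,0],[0,0,0],[0,0,0],[0,0,0],[0,0,0]],"rotation":[[0,0,0.18],[0,0,0.18],[0,0,0.18],[0,0,0.01],[0,0,0]]}'
python3 - <<'E'
from h import *
print(todelta([.4805,.0137,.16],np.radians(-1.5)))
E
```

```text
time: 15.78
tool_pos: [0.6735, -0.038, 0.1713]
tool_rot: [2.384, 2.036, 0.009]
wrist_force: [1.1, 0.5, 0.7]
opening: 0.038
time: 16.4
tool_pos: [0.6703, -0.0376, 0.1648]
tool_rot: [-3.041, -0.789, 0.002]
wrist_force: [0.3, -0.4, 0.0]
opening: 0.0376
time: 17.02
tool_pos: [0.6706, -0.0376, 0.1653]
tool_rot: [-3.141, 0.053, 0.001]
wrist_force: [0.2, 0.5, 0.4]
opening: 0.0378
(array([-0.1917, -0.0448,  0.0054]), array([-0.    ,  0.0008, -0.0077]))
```

```bash
python3 -m pendant '{"dp":[[-0.048,-0.0112,0],[-0.048,-0.0112,0],[-0.048,-0.0112,0],[-0.048,-0.0112,0],[0,0,0]],"rotation":[[0,0,0],[0,0,0],[0,0,0],[0,0,0],[0,0,0]]}'
python3 -m pendant '{"dp":[[0,0,0],[0,0,0]],"rotation":[[0,0,0],[0,0,0]]}'
python3 - <<'E'
from h import *
im=crop("side",300,130,400,230,5,"pics/s5.png")
print(todelta([.4805,.0137,.105],np.radians(-1.5)))
p,_=yaw();print([proj("side",p+np.array([0,d,0])) for d in(-.022,.022)],proj("side",[.4805,.0137,.118]))
E
```

```text
time: 17.65
tool_pos: [0.4778, 0.0149, 0.1648]
tool_rot: [-3.141, 0.053, 0.002]
wrist_force: [0.6, -0.4, 0.1]
opening: 0.0378
time: 17.9
tool_pos: [0.4818, 0.0139, 0.1662]
tool_rot: [3.141, -0.057, 0.001]
wrist_force: [-0.1, 0.3, 0.5]
opening: 0.0382
(array([-0.0012,  0.0002,  0.061 ]), array([ 0.    , -0.0004, -0.0101]))
[array([346.43838408, 178.67485063]), array([345.16616587, 189.99472961])] [345.305114   199.97086644]
```

View pics/s5.png

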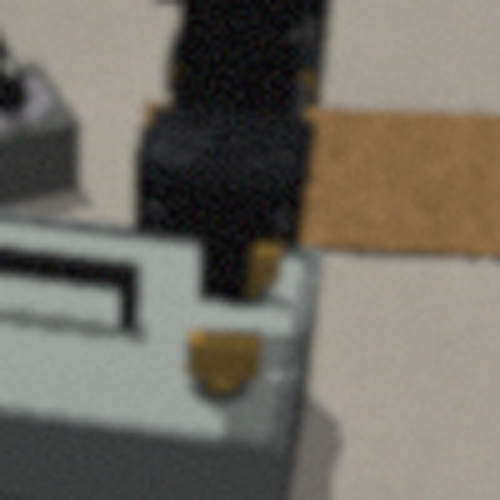

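Finger u≈222 over wing u≈224: aligned.

```bash
python3 -m pendant '{"dp":[[-0.001,0,0.025],[0,0,0.02],[0,0,0.015],[0,0,0],[0,0,0]],"rotation":[[0,0,0],[0,0,0],[0,0,0],[0,0,0],[0,0,0]]}'
python3 -m pendant '{"dp":[[0,0,0],[0,0,0],[0,0,0],[0,0,0],[0,0,0]],"rotation":[[0,0,0],[0,0,0],[0,0,0],[0,0,0],[0,0,0]]}' 1 20
python3 -c "
from h import *
print(bot.sense()['torque'])"
```

```text
time: 18.58
tool_pos: [0.4803, 0.0141, 0.1064]
tool_rot: [3.141, -0.057, 0.002]
wrist_force: [0.0, 0.3, -0.4]
opening: 0.0379
time: 19.2
tool_pos: [0.48, 0.0147, 0.1062]
tool_rot: [-3.14, 0.057, -0.001]
wrist_force: [-0.3, 3.9, 4.2]
opening: 0.012
[0.74179525 0.24837956 0.03796946]
```

```bash
python3 -m pendant '{"dp":[[0,0,0],[0,0,0],[0,0,0],[0,0,0],[0,0,0]],"rotation":[[0,0,-0.145],[0,0,-0.145],[0,0,-0.145],[0,0,-0.145],[0,0,-0.145]]}'
python3 -m pendant '{"dp":[[0,0,0],[0,0,0],[0,0,0],[0,0,0],[0,0,0]],"rotation":[[0,0,-0.145],[0,0,-0.145],[0,0,-0.145],[0,0,-0.145],[0,0,-0.145]]}'
python3 -m pendant '{"dp":[[0,0,0],[0,0,0],[0,0,0]],"rotation":[[0,0,0],[0,0,0],[0,0,0]]}'
python3 -c "
from h import *
p,M=yaw();print(bot.sense()['torque'],np.degrees(np.arctan2(M[1,0],M[0,0])))"
```

```text
time: 19.82
tool_pos: [0.4803, 0.014, 0.1062]
tool_rot: [2.954, 1.067, 0.002]
wrist_force: [1.5, 1.3, 1.8]
opening: 0.0117
time: 20.45
tool_pos: [0.4808, 0.0135, 0.1062]
tool_rot: [2.382, 2.044, 0.002]
wrist_force: [2.3, -0.4, 1.0]
opening: 0.012
time: 20.82
tool_pos: [0.4803, 0.0138, 0.1062]
tool_rot: [2.389, 2.038, 0.001]
wrist_force: [3.5, -2.9, 2.7]
opening: 0.012
[-0.46089832 -0.51539123 -0.02542324] 80.93715104378079
```

```bash
python3 -m pendant '{"dp":[[0,0,0],[0,0,0],[0,0,-0.02],[0,0,-0.04],[0,0,0]],"rotation":[[0,0,0],[0,0,0],[0,0,0],[0,0,0],[0,0,0]]}' 0.2
python3 -m pendant '{"dp":[[0,0,0],[0,0,0],[0,0,0],[0,0,0],[0,0,0]],"rotation":[[0,0,0.18],[0,0,0.18],[0,0,0.18],[0,0,0.18],[0,0,0.18]]}'
python3 -m pendant '{"dp":[[0,0,0],[0,0,0],[0,0,0],[0,0,0],[0,0,0]],"rotation":[[0,0,0.18],[0,0,0.18],[0,0,0.18],[0,0,0.01],[0,0,0]]}'
python3 - <<'E'
from h import *
print(todelta([.4745,-.061,.105],np.radians(-2)))
E
```

```text
time: 21.45
tool_pos: [0.4805, 0.0144, 0.1681]
tool_rot: [2.388, 2.039, 0.004]
wrist_force: [-0.6, 1.1, -0.5]
opening: 0.0377
time: 22.08
tool_pos: [0.4778, 0.0146, 0.1633]
tool_rot: [-3.039, -0.788, 0.007]
wrist_force: [-0.5, -0.2, 0.1]
opening: 0.038
time: 22.7
tool_pos: [0.4788, 0.0144, 0.1645]
tool_rot: [-3.141, 0.053, 0.004]
wrist_force: [-0.7, -0.4, 0.2]
opening: 0.0382
(array([-0.0016,  0.0755,  0.0595]), array([-0.0003,  0.0024,  0.001 ]))
```

```bash
python3 -m pendant '{"dp":[[-0.001,0.038,0],[-0.001,0.0375,0],[0,0,0],[0,0,0]],"rotation":[[0,0,0],[0,0,0],[0,0,0],[0,0,0]]}'
python3 -m pendant '{"dp":[[0,0,0.025],[0,0,0.02],[0,0,0.013],[0,0,0],[0,0,0]],"rotation":[[0,0,0],[0,0,0],[0,0,0],[0,0,0],[0,0,0]]}'
python3 -m pendant '{"dp":[[0,0,0],[0,0,0],[0,0,0],[0,0,0],[0,0,0]],"rotation":[[0,0,0],[0,0,0],[0,0,0],[0,0,0],[0,0,0]]}' 1 20
python3 -c "
from h import *
print(bot.sense()['torque'])"
```

```text
time: 23.2
tool_pos: [0.4747, -0.0608, 0.1653]
tool_rot: [-3.14, 0.056, 0.001]
wrist_force: [0.1, 0.4, -0.1]
opening: 0.0382
time: 23.82
tool_pos: [0.4755, -0.061, 0.1085]
tool_rot: [3.141, -0.056, 0.002]
wrist_force: [0.3, -0.3, -0.2]
opening: 0.0382
time: 24.45
tool_pos: [0.4751, -0.0611, 0.108]
tool_rot: [-3.141, 0.057, -0.001]
wrist_force: [0.4, 1.1, 1.0]
opening: 0.0119
[0.16884819 0.12590576 0.06818758]
```

```bash
python3 -m pendant '{"dp":[[0,0,0],[0,0,0],[0,0,0],[0,0,0],[0,0,0]],"rotation":[[0,0,-0.145],[0,0,-0.145],[0,0,-0.145],[0,0,-0.145],[0,0,-0.145]]}'
python3 -m pendant '{"dp":[[0,0,0],[0,0,0],[0,0,0],[0,0,0],[0,0,0]],"rotation":[[0,0,-0.145],[0,0,-0.145],[0,0,-0.145],[0,0,-0.145],[0,0,-0.145]]}'
python3 -m pendant '{"dp":[[0,0,0],[0,0,0],[0,0,0]],"rotation":[[0,0,0],[0,0,0],[0,0,0]]}'
python3 -m pendant '{"dp":[[0,0,0],[0,0,0],[0,0,-0.02],[0,0,-0.04],[0,0,-0.04]],"rotation":[[0,0,0],[0,0,0],[0,0,0],[0,0,0],[0,0,0]]}' 0.2
python3 - <<'E'
from h import *
crop("side",230,120,390,240,5,"pics/s6.png")
crop("top",280,120,480,270,4,"pics/t6.png")
print(todelta([.573,-.0305,.19],np.radians(-4.6)))
E
```

```text
time: 25.08
tool_pos: [0.4754, -0.0619, 0.108]
tool_rot: [2.953, 1.067, 0.001]
wrist_force: [2.2, -1.7, 0.0]
opening: 0.0119
time: 25.7
tool_pos: [0.4757, -0.0616, 0.108]
tool_rot: [2.383, 2.044, 0.002]
wrist_force: [2.0, 0.0, -0.1]
opening: 0.0119
time: 26.08
tool_pos: [0.4754, -0.0614, 0.108]
tool_rot: [2.389, 2.038, 0.001]
wrist_force: [1.8, -1.3, 1.0]
opening: 0.0119
time: 26.7
tool_pos: [0.4741, -0.0609, 0.2079]
tool_rot: [-2.387, -2.039, 0.002]
wrist_force: [1.1, -0.4, 0.4]
opening: 0.0379
(array([0.0457, 0.0894, 0.0236]), array([ 0.0072, -0.0058,  1.494 ]))
```

View pics/s6.png

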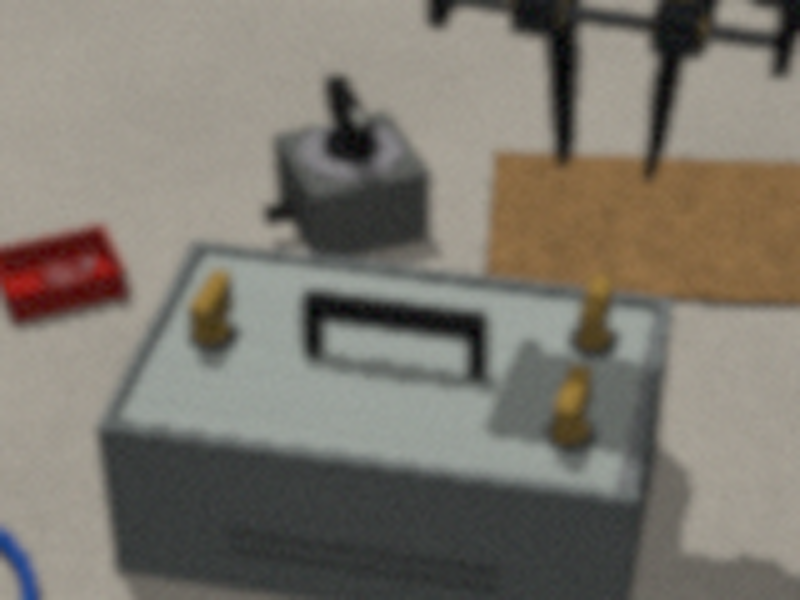

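View pics/t6.png

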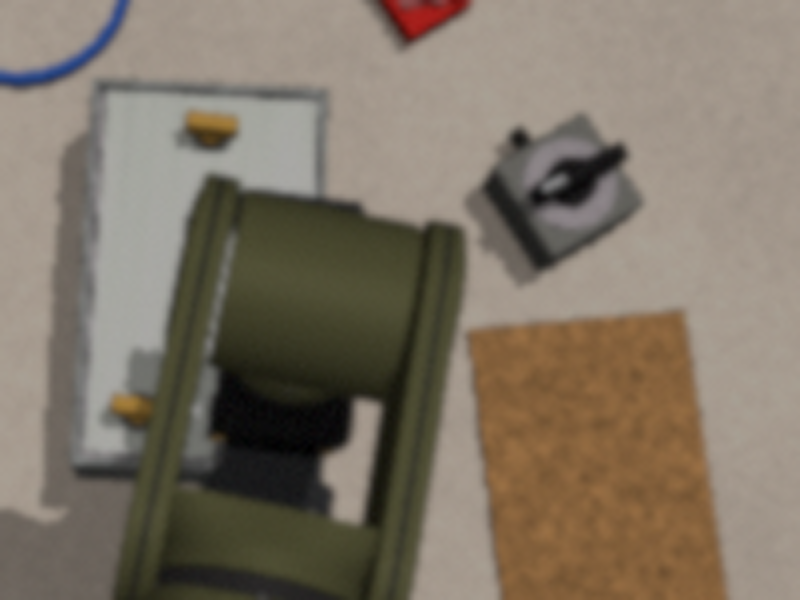

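All three wings and the isolator show quarter turns. Now the cover handle.

```bash
python3 -m pendant '{"dp":[[0.023,0.044,0],[0.023,0.045,0],[0,0,0],[0,0,0],[0,0,0]],"rotation":[[0,0,0],[0,0,0],[0,0,0.18],[0,0,0.18],[0,0,0.18]]}'
python3 -m pendant '{"dp":[[0,0,0],[0,0,0],[0,0,0],[0,0,0],[0,0,0]],"rotation":[[0,0,0.18],[0,0,0.18],[0,0,0.18],[0,0,0.18],[0,0,0.18]]}'
python3 -m pendant '{"dp":[[0,0,0],[0,0,0],[0,0,0]],"rotation":[[0,0,0.045],[0,0,0],[0,0,0]]}'
python3 - <<'E'
from h import *
print(todelta([.5745,-.0307,.109],np.radians(-4.1)))
E
```

```text
time: 27.42
tool_pos: [0.5692, -0.0293, 0.2058]
tool_rot: [-2.849, -1.32, 0.004]
wrist_force: [-0.4, 0.7, -0.0]
opening: 0.038
time: 28.05
tool_pos: [0.5691, -0.0294, 0.206]
tool_rot: [-3.141, 0.051, 0.004]
wrist_force: [-0.1, 0.3, -1.0]
opening: 0.0382
time: 28.42
tool_pos: [0.5696, -0.0296, 0.2069]
tool_rot: [-3.139, 0.111, 0.002]
wrist_force: [-0.7, 0.3, 0.0]
opening: 0.0383
(array([0.0051, 0.0008, 0.0979]), array([-0.0001,  0.0013,  0.001 ]))
```

```bash
python3 -m pendant '{"dp":[[0.005,0.001,0.03],[0,0,0.03],[0,0,0.02],[0,0,0.017],[0,0,0]],"rotation":[[0,0,0],[0,0,0],[0,0,0],[0,0,0],[0,0,0]]}'
python3 -m pendant '{"dp":[[0,0,0],[0,0,0],[0,0,0],[0,0,0],[0,0,0]],"rotation":[[0,0,0],[0,0,0],[0,0,0],[0,0,0],[0,0,0]]}' 1 50
python3 -c "
from h import *
print(bot.sense()['torque'])"
```

```text
time: 29.05
tool_pos: [0.574, -0.0308, 0.1092]
tool_rot: [-3.139, 0.112, 0.004]
wrist_force: [-0.4, -0.1, -0.1]
opening: 0.0382
time: 29.68
tool_pos: [0.5755, -0.0305, 0.1117]
tool_rot: [-3.139, 0.112, -0.002]
wrist_force: [0.0, 4.2, 5.4]
opening: 0.0113
[ 0.65352927  0.27562785 -0.25958204]
```

```bash
python3 -m pendant '{"dp":[[0,0,-0.01],[0,0,-0.01],[0,0,-0.01],[0,0,0],[0,0,0]],"rotation":[[0,0,0],[0,0,0],[0,0,0],[0,0,0],[0,0,0]]}'
python3 - <<'E'
from h import *
print(bot.sense()['torque']);crop("side",230,100,390,220,5,"pics/s7.png")
E
```

```text
time: 30.3
tool_pos: [0.5747, -0.031, 0.1404]
tool_rot: [3.14, -0.112, -0.001]
wrist_force: [-0.6, 0.9, -3.7]
opening: 0.0118
[-0.01258917  0.14020461 -0.02173623]
```

View pics/s7.png

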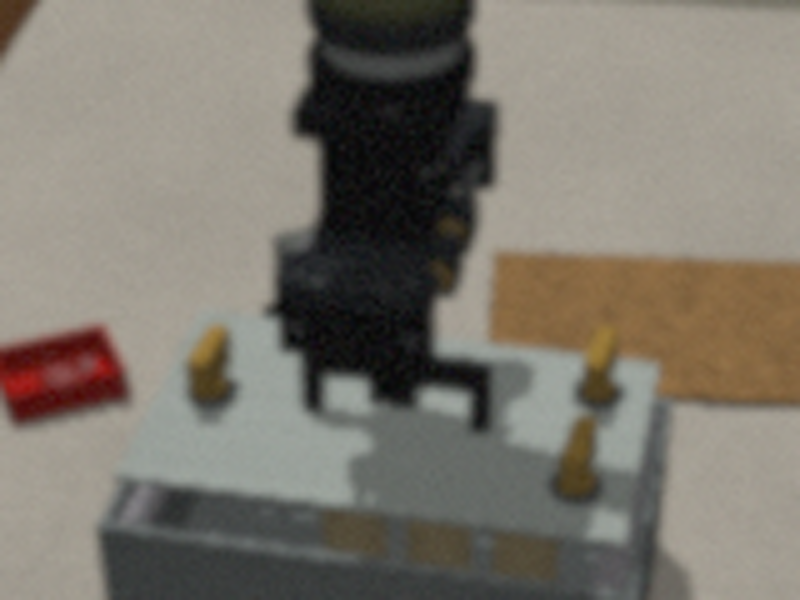

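Cover is off level; three bobbins are visible at about (350,535),(440,545),(525,555) in the crop. Carry the cover to the mat.

```bash
python3 -m pendant '{"dp":[[0,0,-0.02],[0,0,-0.03],[0,0,-0.02],[0,0,0],[0,0,0]],"rotation":[[0,0,0],[0,0,0],[0,0,0],[0,0,0],[0,0,0]]}'
python3 - <<'E'
from h import *
print(todelta([.424,-.3135,.12],np.radians(3.7)))
E
```

```text
time: 30.98
tool_pos: [0.5744, -0.0309, 0.2098]
tool_rot: [-3.139, 0.112, 0.002]
wrist_force: [-0.5, 0.7, -4.2]
opening: 0.0115
(array([-0.1298,  0.2926,  0.0899]), array([-0.0002,  0.0014, -0.1358]))
```

```bash
python3 -m pendant '{"dp":[[-0.013,0.029,0],[-0.013,0.029,0],[-0.013,0.029,0],[-0.013,0.029,0],[-0.013,0.029,0]],"rotation":[[0,0,0],[0,0,0],[0,0,0],[0,0,0],[0,0,0]]}'
python3 -m pendant '{"dp":[[-0.013,0.029,0],[-0.013,0.029,0],[-0.013,0.029,0],[-0.013,0.029,0],[-0.013,0.029,0]],"rotation":[[0,0,0],[0,0,0],[0,0,0],[0,0,0],[0,0,0]]}'
python3 -m pendant '{"dp":[[0,0,0],[0,0,0.03],[0,0,0.03],[0,0,0.03],[0,0,0]],"rotation":[[0,0,-0.07],[0,0,-0.066],[0,0,0],[0,0,0],[0,0,0]]}'
python3 - <<'E'
from h import *
print(todelta([.424,-.3135,.038],np.radians(3.7)))
crop("side",280,80,480,230,4,"pics/s8.png")
E
```

```text
time: 31.6
tool_pos: [0.4983, -0.1714, 0.2087]
tool_rot: [-3.138, 0.112, 0.005]
wrist_force: [0.0, -0.1, -4.2]
opening: 0.0119
time: 32.22
tool_pos: [0.4233, -0.3112, 0.2088]
tool_rot: [-3.138, 0.112, 0.004]
wrist_force: [0.6, 0.9, -4.1]
opening: 0.0116
time: 32.85
tool_pos: [0.4219, -0.3087, 0.1161]
tool_rot: [-3.133, -0.101, 0.011]
wrist_force: [0.6, 0.8, -3.6]
opening: 0.0119
(array([0.0023, 0.0055, 0.078 ]), array([-0.0068,  0.0066,  0.0001]))
```

View pics/s8.png

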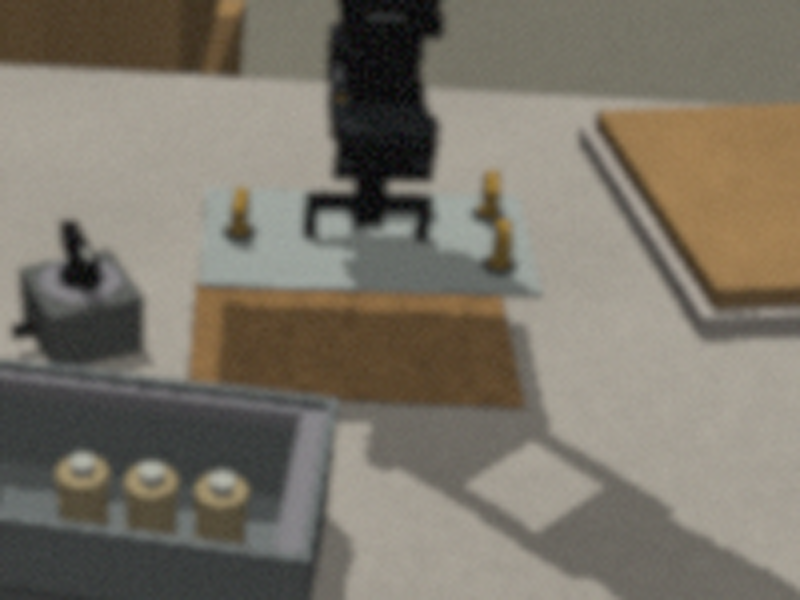

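```bash
python3 -m pendant '{"dp":[[0.002,0.003,0.025],[0,0.002,0.025],[0,0,0.015],[0,0,0.006],[0,0,0]],"rotation":[[0,0,0],[0,0,0],[0,0,0],[0,0,0],[0,0,0]]}'
python3 -m pendant '{"dp":[[0,0,0.003],[0,0,0],[0,0,0]],"rotation":[[0,0,0],[0,0,0],[0,0,0]]}'
```

```text
time: 33.52
tool_pos: [0.4272, -0.3161, 0.0501]
tool_rot: [3.14, 0.102, 0.001]
wrist_force: [-0.1, 0.5, -3.3]
opening: 0.0117
time: 33.9
tool_pos: [0.4271, -0.316, 0.047]
tool_rot: [3.14, 0.102, 0.001]
wrist_force: [0.0, -0.6, -3.7]
opening: 0.0114
```

Still hanging; keep lowering in small steps.

```bash
python3 -m pendant '{"dp":[[-0.002,-0.001,0.004],[0,0,0.003],[0,0,0],[0,0,0]],"rotation":[[0,0,0],[0,0,0],[0,0,0],[0,0,0]]}'
python3 -m pendant '{"dp":[[0,0,0.002],[0,0,0],[0,0,0]],"rotation":[[0,0,0],[0,0,0],[0,0,0]]}'
```

```text
time: 34.4
tool_pos: [0.4249, -0.315, 0.0396]
tool_rot: [-3.14, -0.102, 0.0]
wrist_force: [-0.0, 0.8, -3.9]
opening: 0.0118
time: 34.78
tool_pos: [0.4249, -0.3151, 0.0377]
tool_rot: [3.14, 0.102, 0.0]
wrist_force: [-0.3, 0.1, -1.8]
opening: 0.0114
```

Contact beginning. One more millimetre, then release and rise.

```bash
python3 -m pendant '{"dp":[[0,0,0.001],[0,0,0],[0,0,0]],"rotation":[[0,0,0],[0,0,0],[0,0,0]]}'
python3 -m pendant '{"dp":[[0,0,0],[0,0,0],[0,0,0],[0,0,0],[0,0,0]],"rotation":[[0,0,0],[0,0,0],[0,0,0],[0,0,0],[0,0,0]]}' 0.2
python3 -m pendant '{"dp":[[0,0,-0.02],[0,0,-0.05],[0,0,-0.05],[0,0,-0.05],[0,0,0]],"rotation":[[0,0,0],[0,0,0],[0,0,0],[0,0,0],[0,0,0]]}'
python3 - <<'E'
from h import *
crop("side",280,80,480,230,4,"pics/s9.png")
im=grab_frame("top");cv2.imwrite("pics/t9.png",im[:,:,::-1])
E
```

```text
time: 35.15
tool_pos: [0.425, -0.3152, 0.0376]
tool_rot: [3.14, 0.102, 0.0]
wrist_force: [-3.3, 1.5, 6.0]
opening: 0.0116
time: 35.78
tool_pos: [0.4249, -0.315, 0.0366]
tool_rot: [-3.14, -0.102, 0.0]
wrist_force: [-0.3, 0.6, 0.6]
opening: 0.0377
time: 36.4
tool_pos: [0.4272, -0.317, 0.2126]
tool_rot: [3.133, 0.102, 0.012]
wrist_force: [0.2, -0.3, -0.3]
opening: 0.0377
```

View pics/s9.png

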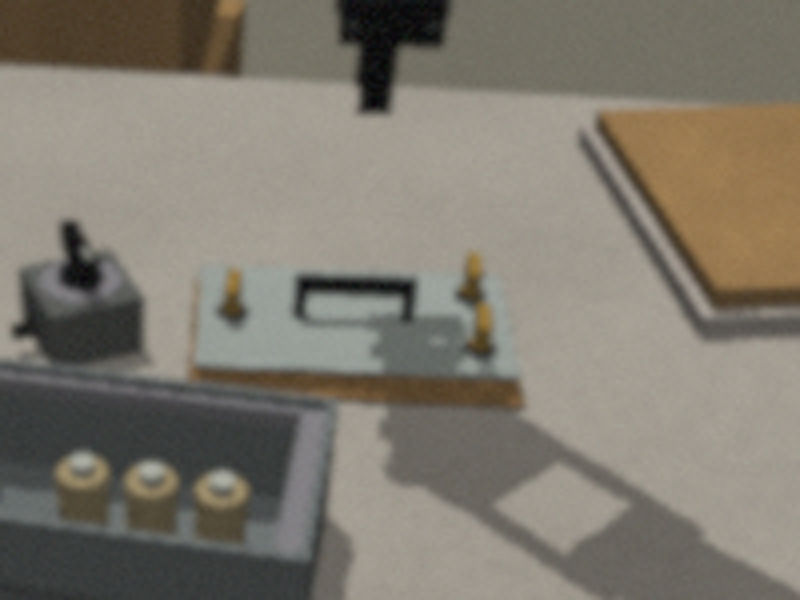

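View pics/t9.png

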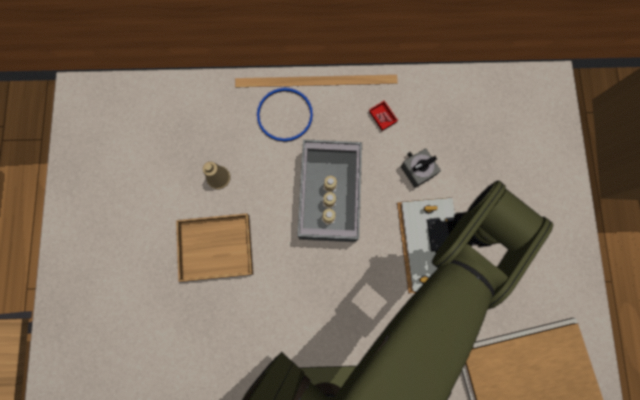

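Cover is flat on the mat with the handle up, and the tray is unmoved at (215,248). Now locating the three bobbins.

Run:
```python
from h import *
a=crop("top",295,135,370,245,6,"pics/t10.png");b=crop("side",250,160,380,250,6,"pics/s10.png")
def white(im,x0,y0,x1,y1,n):
    h=cv2.cvtColor(np.ascontiguousarray(im),cv2.COLOR_RGB2HSV).astype(int)
    for sm,nm,z in(((h[...,1]<45)&(h[...,2]>185),"white",.086),((h[...,1]>60)&(h[...,0]<30)&(h[...,2]>120),"cream",.078)):
        k=np.zeros(sm.shape,bool);k[y0:y1,x0:x1]=sm[y0:y1,x0:x1]
        for s,c,ct in comps(k,4): print(n,nm,s,c.round(1),onplane(n,*c,z).round(4))
white(a,310,165,350,235,"top");white(b,285,180,350,240,"side")
```

```text
top cream [325, 176, 12, 12, 73] [330.3 182.1] [ 0.5961 -0.0325  0.078 ]
top cream [324, 192, 12, 12, 72] [329.1 198.2] [ 0.5513 -0.0277  0.078 ]
top cream [323, 208, 12, 13, 81] [328.3 214.8] [ 0.5054 -0.024   0.078 ]
side cream [294, 195, 13, 7, 49] [300.  198.6] [ 0.5988 -0.0249  0.078 ]
side cream [311, 197, 13, 7, 46] [317.  200.7] [ 0.5541 -0.0219  0.078 ]
side cream [329, 200, 13, 7, 48] [334.8 203.4] [ 0.5075 -0.0175  0.078 ]
```

View pics/t10.png

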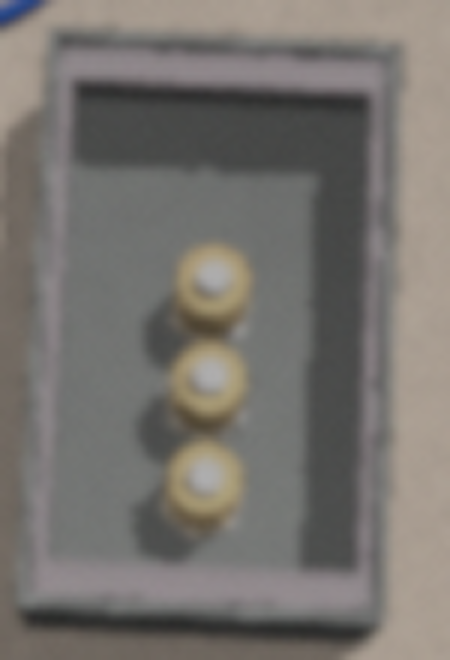

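View pics/s10.png

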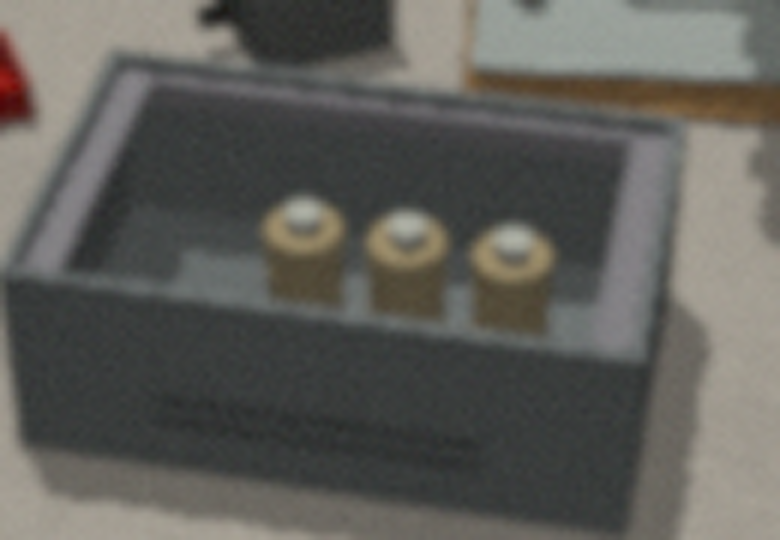

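```bash
python3 -m pendant '{"dp":[[0,0,0],[0,0,0],[0,0,0]],"rotation":[[0,0,0.07],[0,0,0.064],[0,0,0]]}' -0.26
python3 - <<'E'
from h import *
for u,v in((212,278),(208,378),(205,478)): print(onplane("top",295+u/6,135+v/6,.086))
print(todelta([.5975,-.0315,.17],np.radians(-4)))
E
```

```text
time: 36.98
tool_pos: [0.4241, -0.3144, 0.2046]
tool_rot: [-3.137, 0.107, 0.004]
wrist_force: [-0.2, -0.7, 0.1]
opening: 0.0587
[ 0.59643784 -0.03225798  0.086     ]
[ 0.5501381  -0.02895675  0.086     ]
[ 0.50452489 -0.02615362  0.086     ]
(array([ 0.1537, -0.294 ,  0.0348]), array([-0.0022,  0.0028,  0.0013]))
```

```bash
python3 -m pendant '{"dp":[[0.022,-0.042,0],[0.022,-0.042,0],[0.022,-0.042,0],[0.022,-0.042,0],[0.022,-0.042,0]],"rotation":[[0,0,0],[0,0,0],[0,0,0],[0,0,0],[0,0,0]]}'
python3 -m pendant '{"dp":[[0.022,-0.042,0],[0.022,-0.042,0],[0,0,0.02],[0,0,0.02],[0,0,0]],"rotation":[[0,0,0],[0,0,0],[0,0,0],[0,0,0],[0,0,0]]}'
python3 - <<'E'
from h import *
crop("side",250,120,380,220,5,"pics/s11.png")
print(todelta([.5975,-.0315,.045],np.radians(-4)))
E
```

```text
time: 37.6
tool_pos: [0.5493, -0.1116, 0.2055]
tool_rot: [-3.139, 0.107, 0.003]
wrist_force: [-0.1, 0.7, -0.5]
opening: 0.0598
time: 38.22
tool_pos: [0.5962, -0.033, 0.1626]
tool_rot: [-3.139, 0.11, 0.011]
wrist_force: [-0.6, -0.0, -0.2]
opening: 0.0596
(array([ 0.0006, -0.0018,  0.1195]), array([-0.0001,  0.0038, -0.0007]))
```

View pics/s11.png

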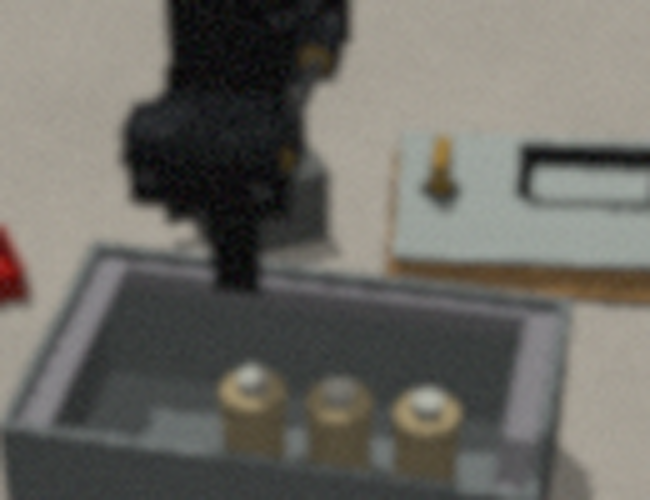

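```bash
python3 -m pendant '{"dp":[[0.001,-0.001,0.04],[0,0,0.03],[0,0,0.02],[0,0,0],[0,0,0]],"rotation":[[0,0,0],[0,0,0],[0,0,0],[0,0,0],[0,0,0]]}'
python3 -m pendant '{"dp":[[0,0,0.015],[0,0,0.013],[0,0,0],[0,0,0]],"rotation":[[0,0,0],[0,0,0],[0,0,0],[0,0,0]]}'
python3 -m pendant '{"dp":[[0,0,0],[0,0,0],[0,0,0],[0,0,0],[0,0,0]],"rotation":[[0,0,0],[0,0,0],[0,0,0],[0,0,0],[0,0,0]]}' 1 25
```

```text
time: 38.9
tool_pos: [0.601, -0.0318, 0.0783]
tool_rot: [3.139, -0.109, 0.004]
wrist_force: [0.3, 0.7, 0.2]
opening: 0.06
time: 39.4
tool_pos: [0.5998, -0.0314, 0.0485]
tool_rot: [-3.14, 0.109, 0.0]
wrist_force: [0.4, -0.6, 0.3]
opening: 0.0597
time: 40.02
tool_pos: [0.6001, -0.0314, 0.0489]
tool_rot: [-3.14, 0.109, -0.001]
wrist_force: [0.8, 0.1, 1.6]
opening: 0.0337
```

Gripped at 34 mm. Lift and verify, and measure the tray again.

```bash
python3 -m pendant '{"dp":[[0,0,-0.02],[0,0,-0.04],[0,0,-0.04],[0,0,-0.04],[0,0,0]],"rotation":[[0,0,0],[0,0,0],[0,0,0],[0,0,0],[0,0,0]]}'
cat > tray.py <<'E'
from h import *
def tray(f=None):
    im=grab_frame("top")
    if f: cv2.imwrite(f,im[:,:,::-1])
    h=cv2.cvtColor(np.ascontiguousarray(im),cv2.COLOR_RGB2HSV).astype(int)
    m=(h[...,1]>75)&(h[...,0]<30);k=np.zeros(m.shape,np.uint8);k[195:320,130:290]=m[195:320,130:290]
    k=cv2.morphologyEx(k,cv2.MORPH_OPEN,np.ones((3,3)))
    s,c,ct=max(comps(k,500),key=lambda r:r[0][4])
    P=cv2.boxPoints(cv2.minAreaRect(ct));W=np.array([onplane("top",u,v,.03)[:2] for u,v in P])
    print("tray",W.round(3).tolist(),"c",W.mean(0).round(4),"L",np.linalg.norm(W[1]-W[0]).round(3),np.linalg.norm(W[2]-W[1]).round(3))
    for a,b in((0,1),(1,2)): print(np.degrees(np.arctan2(*(W[b]-W[a])[::-1])).round(1))
E
python3 - <<'E'
from tray import *
tray("pics/t12.png"); crop("side",200,60,480,270,3,"pics/s12.png")
print(todelta([.475,.297,.17],np.radians(-4)))
E
```

```text
time: 40.65
tool_pos: [0.6027, -0.0318, 0.1948]
tool_rot: [3.139, -0.109, 0.015]
wrist_force: [-0.2, 0.3, -1.4]
opening: 0.0337
tray [[0.509, 0.414], [0.525, 0.201], [0.353, 0.183], [0.338, 0.39]] c [0.4314 0.2971] L 0.213 0.173
-85.7
-174.1
(array([-0.1473, -0.319 ,  0.0191]), array([ 0.0001, -0.0008,  0.0006]))
```

View pics/s12.png

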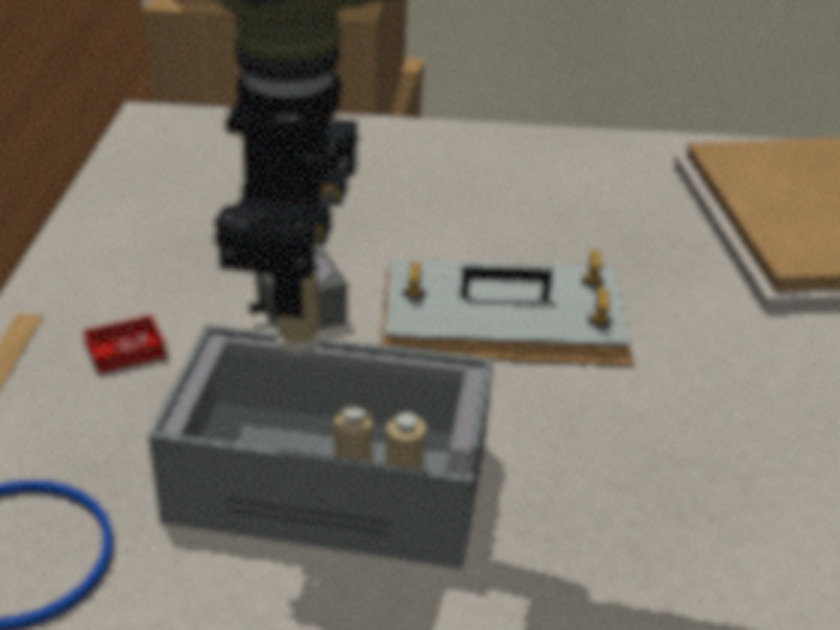

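View pics/t12.png

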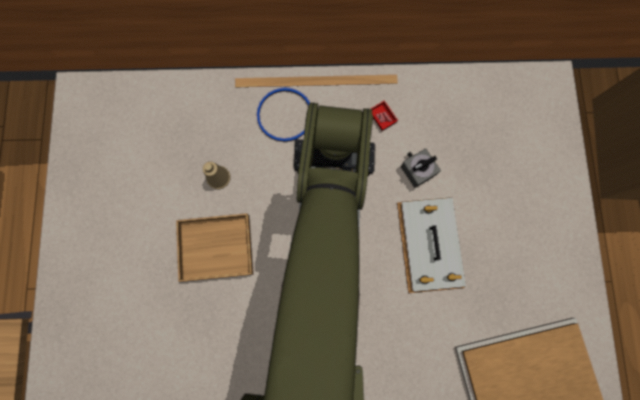

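Bobbin is held (weight on wrist, seen below the fingers). Tray centre is (0.431,0.296). Carry it over.

```bash
python3 -m pendant '{"dp":[[-0.0185,-0.04,0],[-0.0185,-0.04,0],[-0.0185,-0.04,0],[-0.0185,-0.04,0],[-0.0185,-0.04,0]],"rotation":[[0,0,0],[0,0,0],[0,0,0],[0,0,0],[0,0,0]]}'
python3 -m pendant '{"dp":[[-0.0185,-0.04,0],[-0.0185,-0.04,0],[-0.0185,-0.039,0],[0,0,0.02],[0,0,0.02]],"rotation":[[0,0,0],[0,0,0],[0,0,0],[0,0,0],[0,0,0]]}'
python3 -m pendant '{"dp":[[0,0,0],[0,0,0]],"rotation":[[0,0,0],[0,0,0]]}'
python3 - <<'E'
from h import *
from tray import tray
crop("side",240,200,440,390,3,"pics/s13.png")
print(todelta([.473,.297,.043],np.radians(-4)))
E
```

```text
time: 41.38
tool_pos: [0.5194, 0.1754, 0.1862]
tool_rot: [3.139, -0.109, -0.006]
wrist_force: [0.5, 0.4, -0.5]
opening: 0.0335
time: 42.0
tool_pos: [0.4732, 0.2963, 0.1457]
tool_rot: [3.138, -0.108, -0.004]
wrist_force: [-0.5, -0.8, -1.1]
opening: 0.0336
time: 42.25
tool_pos: [0.4746, 0.2961, 0.1483]
tool_rot: [3.139, -0.111, -0.001]
wrist_force: [0.4, 0.2, -0.6]
opening: 0.0339
(array([-0.0021, -0.0004,  0.106 ]), array([-0.0002, -0.0005, -0.0008]))
```

View pics/s13.png

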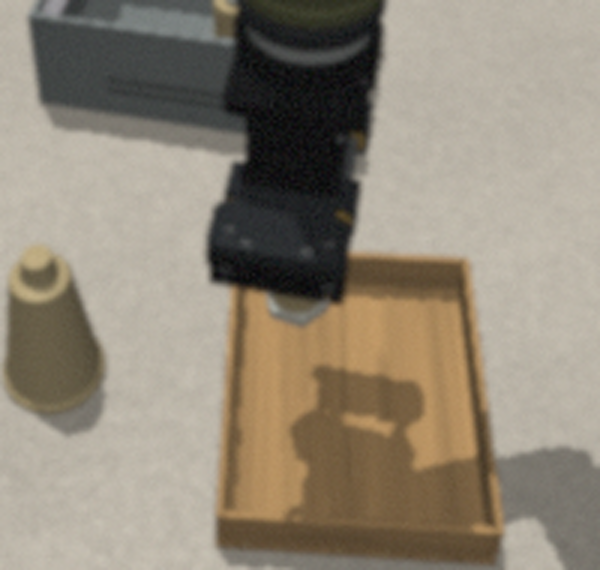

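Bobbin foot at (297,315) hangs over the tray's left part, clear of walls; lower and release.

```bash
python3 -m pendant '{"dp":[[-0.002,0,0.04],[0,0,0.035],[0,0,0.015],[0,0,0.01],[0,0,0]],"rotation":[[0,0,0],[0,0,0],[0,0,0],[0,0,0],[0,0,0]]}'
python3 -m pendant '{"dp":[[0,0,0.003],[0,0,0],[0,0,0]],"rotation":[[0,0,0],[0,0,0],[0,0,0]]}'
```

```text
time: 42.92
tool_pos: [0.4728, 0.2973, 0.0491]
tool_rot: [-3.139, 0.109, -0.001]
wrist_force: [-0.8, 0.6, -1.9]
opening: 0.0334
time: 43.3
tool_pos: [0.4726, 0.2974, 0.0462]
tool_rot: [-3.139, 0.109, -0.001]
wrist_force: [0.4, 0.1, -0.7]
opening: 0.0335
```

```bash
python3 -m pendant '{"dp":[[0,0,0.003],[0,0,0],[0,0,0]],"rotation":[[0,0,0],[0,0,0],[0,0,0]]}'
python3 -m pendant '{"dp":[[0,0,0],[0,0,0],[0,0,0],[0,0,0],[0,0,0]],"rotation":[[0,0,0],[0,0,0],[0,0,0],[0,0,0],[0,0,0]]}' -0.26
python3 -m pendant '{"dp":[[0,0,-0.02],[0,0,-0.04],[0,0,-0.05],[0,0,-0.03],[0,0,0]],"rotation":[[0,0,0],[0,0,0],[0,0,0],[0,0,0],[0,0,0]]}'
python3 - <<'E'
from h import *
crop("side",240,200,440,390,3,"pics/s14.png")
print(todelta([.554,-.0285,.16],np.radians(-4)))
E
```

```text
time: 43.68
tool_pos: [0.4722, 0.2971, 0.0425]
tool_rot: [3.14, -0.109, -0.0]
wrist_force: [-0.7, 0.3, -0.8]
opening: 0.0335
time: 44.3
tool_pos: [0.4724, 0.2972, 0.0427]
tool_rot: [-3.14, 0.109, -0.0]
wrist_force: [0.5, 0.1, 0.1]
opening: 0.0598
time: 44.92
tool_pos: [0.4745, 0.2983, 0.1879]
tool_rot: [-3.136, 0.108, -0.012]
wrist_force: [0.6, -0.3, -0.6]
opening: 0.0601
(array([0.1031, 0.3198, 0.0247]), array([-0.0021, -0.0035,  0.0007]))
```

View pics/s14.png

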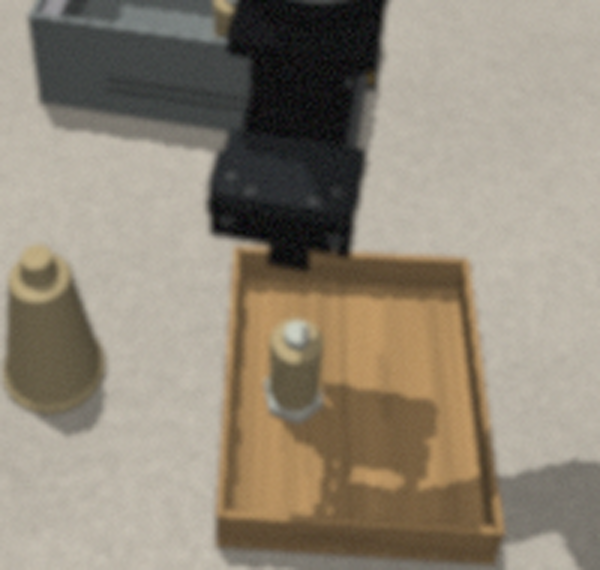

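First bobbin stands in the tray. Go back for the second.

```bash
python3 -m pendant '{"dp":[[0.0127,0.04,0],[0.0127,0.04,0],[0.0127,0.04,0],[0.0127,0.04,0],[0.0127,0.04,0]],"rotation":[[0,0,0],[0,0,0],[0,0,0],[0,0,0],[0,0,0]]}'
python3 -m pendant '{"dp":[[0.0127,0.04,0],[0.0127,0.04,0],[0.0127,0.04,0.01],[0,0,0.01],[0,0,0]],"rotation":[[0,0,0],[0,0,0],[0,0,0],[0,0,0],[0,0,0]]}'
python3 -m pendant '{"dp":[[0,0,0],[0,0,0]],"rotation":[[0,0,0],[0,0,0]]}'
python3 - <<'E'
from h import *
crop("side",250,120,380,220,5,"pics/s15.png")
print(todelta([.5525,-.029,.049],np.radians(-4)))
E
```

```text
time: 45.6
tool_pos: [0.5207, 0.0918, 0.1806]
tool_rot: [3.139, -0.109, -0.005]
wrist_force: [0.3, -0.7, 0.5]
opening: 0.06
time: 46.22
tool_pos: [0.5498, -0.0285, 0.16]
tool_rot: [-3.139, 0.109, 0.008]
wrist_force: [-0.4, 0.7, 0.2]
opening: 0.06
time: 46.48
tool_pos: [0.5516, -0.0282, 0.1631]
tool_rot: [-3.14, 0.106, -0.001]
wrist_force: [-0.9, 0.2, 0.3]
opening: 0.06
(array([0.0007, 0.0007, 0.1142]), array([ 0.    , -0.0008,  0.0019]))
```

View pics/s15.png

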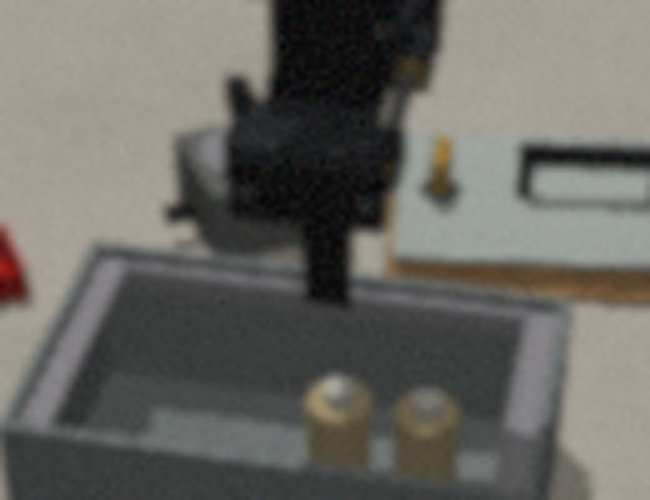

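Finger (327,290) lines up with the bobbin at (338,400). Lower and grip.

```bash
python3 -m pendant '{"dp":[[0,0.001,0.04],[0,0,0.03],[0,0,0.02],[0,0,0],[0,0,0]],"rotation":[[0,0,0],[0,0,0],[0,0,0],[0,0,0],[0,0,0]]}'
python3 -m pendant '{"dp":[[0,0,0.015],[0,0,0.009],[0,0,0],[0,0,0]],"rotation":[[0,0,0],[0,0,0],[0,0,0],[0,0,0]]}'
python3 -m pendant '{"dp":[[0,0,0],[0,0,0],[0,0,0],[0,0,0],[0,0,0]],"rotation":[[0,0,0],[0,0,0],[0,0,0],[0,0,0],[0,0,0]]}' 1 25
python3 -m pendant '{"dp":[[0,0,-0.02],[0,0,-0.04],[0,0,-0.04],[0,0,-0.04],[0,0,0]],"rotation":[[0,0,0],[0,0,0],[0,0,0],[0,0,0],[0,0,0]]}'
python3 - <<'E'
from tray import *
tray("pics/t16.png"); crop("side",240,100,440,390,2,"pics/s16.png")
print(todelta([.431,.2955,.17],np.radians(-4)))
E
```

```text
time: 47.15
tool_pos: [0.5525, -0.0301, 0.074]
tool_rot: [3.139, -0.108, 0.003]
wrist_force: [-0.3, 0.2, 0.1]
opening: 0.0599
time: 47.65
tool_pos: [0.5515, -0.0301, 0.0487]
tool_rot: [3.14, -0.109, -0.0]
wrist_force: [0.4, 0.7, -0.6]
opening: 0.0599
time: 48.28
tool_pos: [0.5517, -0.03, 0.0489]
tool_rot: [-3.14, 0.109, -0.001]
wrist_force: [-0.8, 1.4, 2.4]
opening: 0.0337
time: 48.9
tool_pos: [0.5541, -0.0306, 0.1944]
tool_rot: [3.138, -0.109, 0.015]
wrist_force: [0.1, -0.2, -0.6]
opening: 0.0334
tray [[0.509, 0.414], [0.525, 0.201], [0.353, 0.183], [0.338, 0.39]] c [0.4316 0.297 ] L 0.213 0.173
-85.7
-174.1
(array([-0.1426, -0.3166,  0.019 ]), array([ 0.0002, -0.0008,  0.0006]))
```

View pics/s16.png

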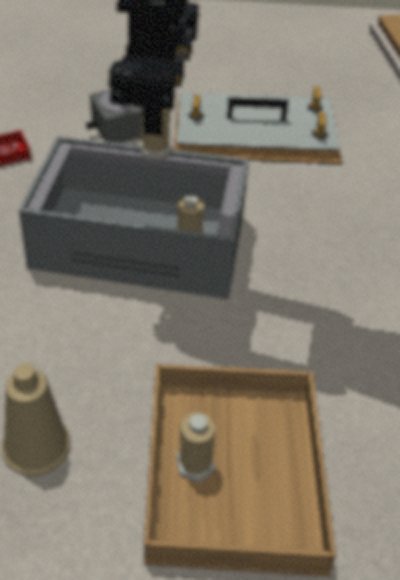

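```bash
python3 -m pendant '{"dp":[[-0.0178,-0.0396,0],[-0.0178,-0.0396,0],[-0.0178,-0.0396,0],[-0.0178,-0.0396,0],[-0.0178,-0.0396,0]],"rotation":[[0,0,0],[0,0,0],[0,0,0],[0,0,0],[0,0,0]]}'
python3 -m pendant '{"dp":[[-0.0178,-0.0396,0],[-0.0178,-0.0396,0],[-0.0178,-0.0396,0],[0,0,0.02],[0,0,0.02]],"rotation":[[0,0,0],[0,0,0],[0,0,0],[0,0,0],[0,0,0]]}'
python3 -m pendant '{"dp":[[0,0,0],[0,0,0]],"rotation":[[0,0,0],[0,0,0]]}'
python3 - <<'E'
from h import *
crop("side",240,200,440,390,3,"pics/s17.png")
print(todelta([.429,.2955,.044],np.radians(-4)))
E
```

```text
time: 49.62
tool_pos: [0.4744, 0.1744, 0.1863]
tool_rot: [3.139, -0.109, -0.006]
wrist_force: [0.5, -0.3, -0.4]
opening: 0.0335
time: 50.25
tool_pos: [0.4303, 0.2949, 0.1457]
tool_rot: [3.138, -0.108, -0.004]
wrist_force: [0.0, -0.4, -1.1]
opening: 0.034
time: 50.5
tool_pos: [0.4316, 0.2949, 0.1482]
tool_rot: [3.139, -0.111, -0.001]
wrist_force: [0.6, 0.1, -1.0]
opening: 0.0335
(array([-0.0031, -0.    ,  0.105 ]), array([-0.0003, -0.0006, -0.0009]))
```

View pics/s17.png

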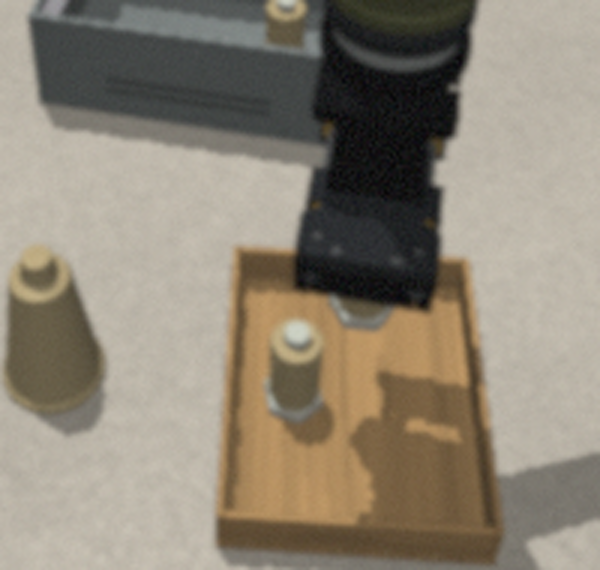

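```bash
python3 -m pendant '{"dp":[[-0.005,0,0.04],[0,0,0.035],[0,0,0.015],[0,0,0.01],[0,0,0]],"rotation":[[0,0,0],[0,0,0],[0,0,0],[0,0,0],[0,0,0]]}'
python3 -m pendant '{"dp":[[0,0,0.003],[0,0,0.003],[0,0,0],[0,0,0]],"rotation":[[0,0,0],[0,0,0],[0,0,0],[0,0,0]]}'
python3 -m pendant '{"dp":[[0,0,0],[0,0,0],[0,0,0],[0,0,0],[0,0,0]],"rotation":[[0,0,0],[0,0,0],[0,0,0],[0,0,0],[0,0,0]]}' -0.26
python3 -m pendant '{"dp":[[0,0,-0.02],[0,0,-0.04],[0,0,-0.05],[0,0,-0.03],[0,0,0]],"rotation":[[0,0,0],[0,0,0],[0,0,0],[0,0,0],[0,0,0]]}'
python3 - <<'E'
from h import *
crop("side",240,200,440,390,3,"pics/s18.png")
print(todelta([.507,-.0265,.16],np.radians(-4)))
E
```

```text
time: 51.18
tool_pos: [0.4268, 0.2962, 0.0491]
tool_rot: [-3.139, 0.109, -0.001]
wrist_force: [0.1, -0.3, -0.0]
opening: 0.034
time: 51.68
tool_pos: [0.4264, 0.2962, 0.0428]
tool_rot: [-3.14, 0.109, -0.0]
wrist_force: [-0.1, 1.0, -1.1]
opening: 0.0336
time: 52.3
tool_pos: [0.4263, 0.2961, 0.0427]
tool_rot: [3.14, -0.109, -0.0]
wrist_force: [0.2, -0.5, 0.6]
opening: 0.0599
time: 52.92
tool_pos: [0.428, 0.2971, 0.186]
tool_rot: [-3.136, 0.109, -0.009]
wrist_force: [0.4, 0.3, 0.5]
opening: 0.0597
(array([0.1023, 0.3166, 0.0233]), array([-0.0012, -0.0019,  0.0006]))
```

View pics/s18.png

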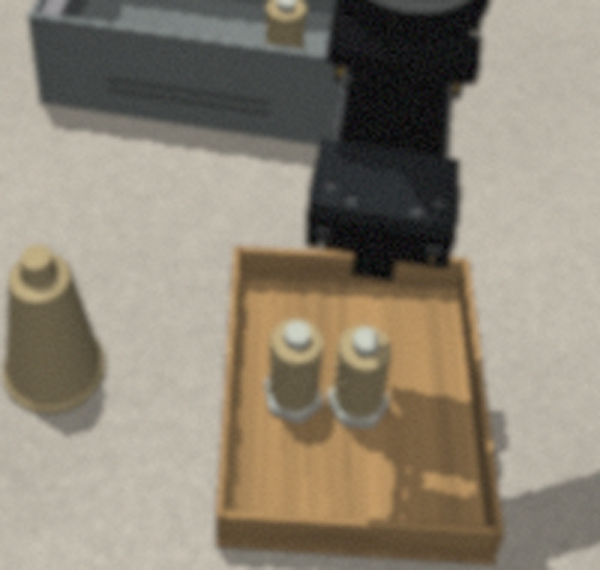

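Two bobbins stand in the tray. Third one now.

```bash
python3 -m pendant '{"dp":[[0.0126,0.0396,0],[0.0126,0.0396,0],[0.0126,0.0396,0],[0.0126,0.0396,0],[0.0126,0.0396,0]],"rotation":[[0,0,0],[0,0,0],[0,0,0],[0,0,0],[0,0,0]]}'
python3 -m pendant '{"dp":[[0.0126,0.0396,0],[0.0126,0.0396,0],[0.0126,0.0396,0.01],[0,0,0.01],[0,0,0]],"rotation":[[0,0,0],[0,0,0],[0,0,0],[0,0,0],[0,0,0]]}'
python3 -m pendant '{"dp":[[0,0,0],[0,0,0]],"rotation":[[0,0,0],[0,0,0]]}'
python3 - <<'E'
from h import *
crop("side",250,120,380,220,5,"pics/s19.png")
print(todelta([.5065,-.0265,.049],np.radians(-4)))
E
```

```text
time: 53.6
tool_pos: [0.4743, 0.0928, 0.1799]
tool_rot: [3.139, -0.109, -0.006]
wrist_force: [1.1, 0.2, 0.6]
opening: 0.0598
time: 54.22
tool_pos: [0.5031, -0.0263, 0.1596]
tool_rot: [-3.139, 0.109, 0.009]
wrist_force: [0.1, -0.4, -0.6]
opening: 0.0598
time: 54.48
tool_pos: [0.5051, -0.026, 0.163]
tool_rot: [-3.14, 0.106, -0.001]
wrist_force: [0.6, 0.6, -0.6]
opening: 0.0595
(array([0.0013, 0.0003, 0.1141]), array([ 0.    , -0.0008,  0.0019]))
```

View pics/s19.png

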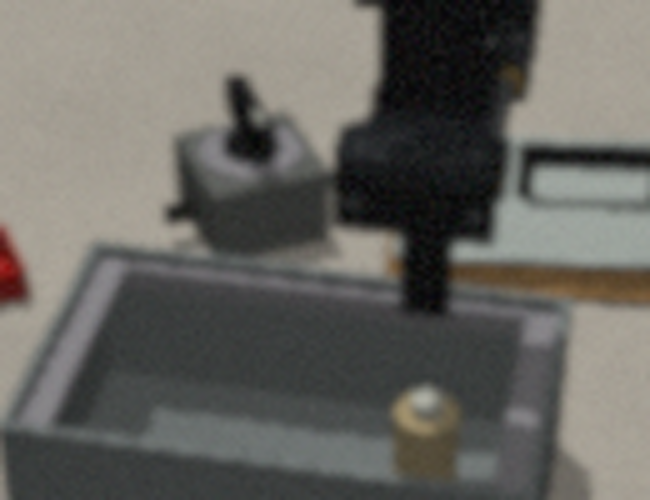

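```bash
python3 -m pendant '{"dp":[[0,0.001,0.04],[0,0,0.03],[0,0,0.02],[0,0,0],[0,0,0]],"rotation":[[0,0,0],[0,0,0],[0,0,0],[0,0,0],[0,0,0]]}'
python3 -m pendant '{"dp":[[0,0,0.015],[0,0,0.009],[0,0,0],[0,0,0]],"rotation":[[0,0,0],[0,0,0],[0,0,0],[0,0,0]]}'
python3 -m pendant '{"dp":[[0,0,0],[0,0,0],[0,0,0],[0,0,0],[0,0,0]],"rotation":[[0,0,0],[0,0,0],[0,0,0],[0,0,0],[0,0,0]]}' 1 25
python3 -m pendant '{"dp":[[0,0,-0.02],[0,0,-0.04],[0,0,-0.04],[0,0,-0.04],[0,0,0]],"rotation":[[0,0,0],[0,0,0],[0,0,0],[0,0,0],[0,0,0]]}'
python3 - <<'E'
from tray import *
tray("pics/t20.png"); crop("side",240,100,440,390,2,"pics/s20.png")
print(todelta([.384,.2945,.17],np.radians(-4)))
E
```

```text
time: 55.15
tool_pos: [0.5058, -0.0277, 0.0739]
tool_rot: [3.14, -0.108, 0.003]
wrist_force: [0.0, 0.1, 1.3]
opening: 0.06
time: 55.65
tool_pos: [0.505, -0.0279, 0.0487]
tool_rot: [3.14, -0.109, -0.0]
wrist_force: [0.0, 0.9, -1.1]
opening: 0.0599
time: 56.28
tool_pos: [0.5051, -0.0278, 0.0489]
tool_rot: [-3.14, 0.109, -0.001]
wrist_force: [0.6, 1.0, 0.6]
opening: 0.0334
time: 56.9
tool_pos: [0.5072, -0.0283, 0.1926]
tool_rot: [3.138, -0.109, 0.012]
wrist_force: [1.1, -0.7, -1.0]
opening: 0.0332
tray [[0.509, 0.413], [0.525, 0.201], [0.353, 0.183], [0.339, 0.39]] c [0.4314 0.297 ] L 0.213 0.173
-85.9
-174.3
(array([-0.1425, -0.3133,  0.018 ]), array([0.0001, 0.0007, 0.0006]))
```

View pics/s20.png

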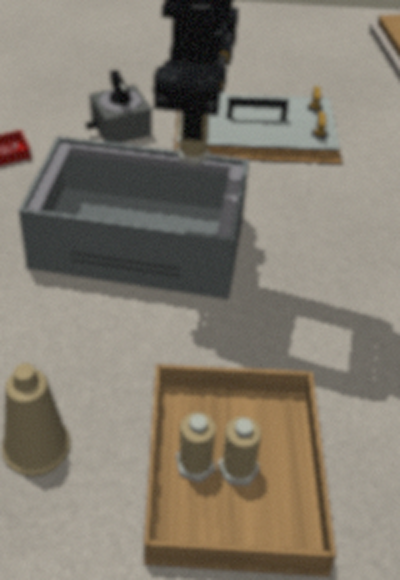

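Magazine is empty, the third bobbin is held, the tray is in place.

```bash
python3 -m pendant '{"dp":[[-0.0178,-0.0391,0],[-0.0178,-0.0391,0],[-0.0178,-0.0391,0],[-0.0178,-0.0391,0],[-0.0178,-0.0391,0]],"rotation":[[0,0,0],[0,0,0],[0,0,0],[0,0,0],[0,0,0]]}'
python3 -m pendant '{"dp":[[-0.0178,-0.0391,0],[-0.0178,-0.0391,0],[-0.0178,-0.0391,0],[0,0,0.02],[0,0,0.02]],"rotation":[[0,0,0],[0,0,0],[0,0,0],[0,0,0],[0,0,0]]}'
python3 -m pendant '{"dp":[[0,0,0],[0,0,0]],"rotation":[[0,0,0],[0,0,0]]}'
python3 - <<'E'
from h import *
crop("side",240,200,440,390,3,"pics/s21.png")
print(todelta([.383,.2945,.044],np.radians(-4)))
E
```

```text
time: 57.62
tool_pos: [0.4276, 0.174, 0.1859]
tool_rot: [3.138, -0.109, -0.007]
wrist_force: [0.4, -0.0, -0.9]
opening: 0.0333
time: 58.25
tool_pos: [0.3832, 0.2931, 0.1454]
tool_rot: [3.137, -0.107, -0.005]
wrist_force: [-0.3, 0.5, -1.1]
opening: 0.0342
time: 58.5
tool_pos: [0.3845, 0.2932, 0.1479]
tool_rot: [3.139, -0.11, -0.002]
wrist_force: [0.4, -0.1, 0.2]
opening: 0.0339
(array([-0.0019, -0.0009,  0.1047]), array([ 0.0001, -0.0001, -0.0004]))
```

View pics/s21.png

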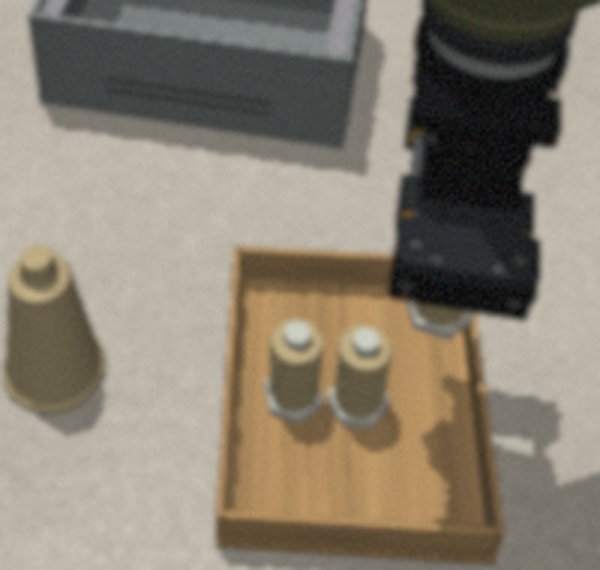

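```bash
python3 -m pendant '{"dp":[[-0.001,-0.001,0.04],[0,0,0.035],[0,0,0.015],[0,0,0.01],[0,0,0]],"rotation":[[0,0,0],[0,0,0],[0,0,0],[0,0,0],[0,0,0]]}'
python3 -m pendant '{"dp":[[0,0,0.003],[0,0,0.003],[0,0,0],[0,0,0]],"rotation":[[0,0,0],[0,0,0],[0,0,0],[0,0,0]]}'
python3 -m pendant '{"dp":[[0,0,0],[0,0,0],[0,0,0],[0,0,0],[0,0,0]],"rotation":[[0,0,0],[0,0,0],[0,0,0],[0,0,0],[0,0,0]]}' -0.26
python3 -m pendant '{"dp":[[0,0,-0.02],[0,0,-0.04],[0,0,-0.05],[0,0,-0.05],[0,0,0]],"rotation":[[0,0,0],[0,0,0],[0,0,0],[0,0,0],[0,0,0]]}'
python3 -m pendant '{"dp":[[0.03,0.05,-0.02],[0.03,0.05,-0.02],[0.03,0.05,0],[0,0.05,0],[0,0,0]],"rotation":[[0,0,0],[0,0,0],[0,0,0],[0,0,0],[0,0,0]]}'
python3 -m pendant '{"dp":[[0,0,0],[0,0,0]],"rotation":[[0,0,0],[0,0,0]]}'
python3 - <<'E'
from h import *
crop("side",200,80,460,390,2,"pics/s22.png")
cv2.imwrite("pics/t22.png",grab_frame("top")[:,:,::-1])
E
```

```text
time: 59.18
tool_pos: [0.384, 0.2953, 0.0491]
tool_rot: [-3.139, 0.109, -0.001]
wrist_force: [0.1, 0.4, -0.7]
opening: 0.0334
time: 59.68
tool_pos: [0.3836, 0.2952, 0.0428]
tool_rot: [-3.14, 0.109, -0.0]
wrist_force: [-0.9, 0.1, -0.4]
opening: 0.0336
time: 60.3
tool_pos: [0.3836, 0.2951, 0.0427]
tool_rot: [3.14, -0.109, -0.0]
wrist_force: [0.8, -0.6, -0.4]
opening: 0.0594
time: 60.92
tool_pos: [0.3861, 0.2966, 0.2083]
tool_rot: [-3.134, 0.109, -0.013]
wrist_force: [0.4, -0.9, -0.2]
opening: 0.0603
time: 61.55
tool_pos: [0.459, 0.0868, 0.241]
tool_rot: [3.139, -0.117, -0.004]
wrist_force: [0.1, 1.1, -0.1]
opening: 0.06
time: 61.8
tool_pos: [0.4592, 0.0904, 0.2421]
tool_rot: [-3.14, 0.106, 0.001]
wrist_force: [0.6, -0.2, -0.7]
opening: 0.06
```

View pics/s22.png

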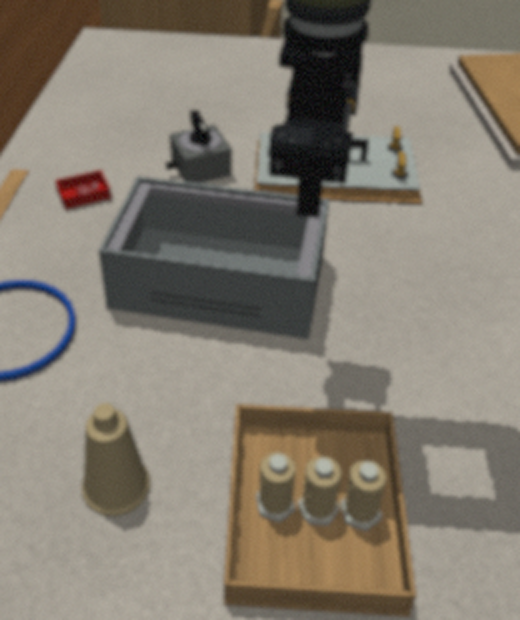

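View pics/t22.png

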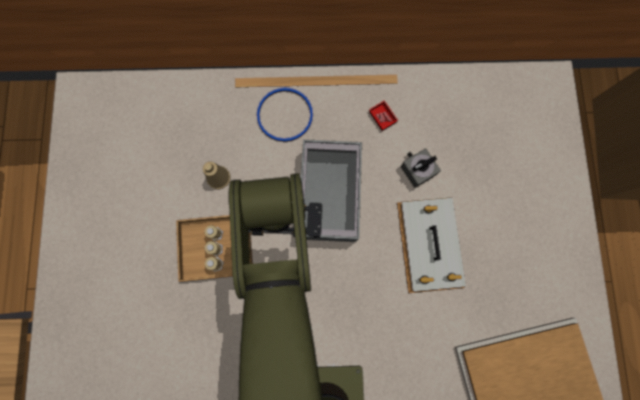

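Three bobbins stand in the tray, the magazine is empty, the cone is untouched and the isolator is off. One last check of the cover's position, then hand in.

Run:
```python
from h import *
im=grab_frame("top");h=cv2.cvtColor(np.ascontiguousarray(im),cv2.COLOR_RGB2HSV).astype(int)
k=np.zeros(im.shape[:2],bool);k[215:275,415:450]=(h[...,2]<60)[215:275,415:450]
s,c,ct=max(comps(k),key=lambda r:r[0][4]);W=[onplane("top",u,v,.06)for u,v in cv2.boxPoints(cv2.minAreaRect(ct))]
c=onplane("top",*c,.06);print(c,np.hypot(c[0]-.424,c[1]+.3135));e=max([W[1]-W[0],W[2]-W[1]],key=np.linalg.norm);print(np.degrees(np.arctan2(e[1],e[0])))
print(bot.sense()["joint_vel"].round(4))
from workcell import close_job
print(close_job())
```

```text
[ 0.42376185 -0.31385081  0.06      ] 0.0004240135171920445
-177.18144232193035
[-0.0045 -0.0019 -0.0014 -0.0022  0.0002  0.0001]
the job is handed in; nothing more can be done
None
```

The job is done and handed in at about 62 s of the 210 s allowed; the hand-in reports no verdict.

**What I did:**
- I turned the isolator off first. The first grip stopped at 34 mm, probably on the hub under the bar, so I reopened, rose 9 mm and gripped the bar itself.
- I turned the three thumbscrews 1.45 rad each, in the order c, a, b.
- I lifted the cover off and laid it on the cork mat, handle up.
- The magazine held three bobbins. I moved them one by one and stood them in the tray.

**Last checks, all from the camera images:**
- **Cover:** it lies flat on the mat. The handle's middle is within 1 mm of where I measured the mat's centre, and it is lengthwise within about 1 degree.
- **Isolator:** its handle still shows a quarter turn, off.
- **Magazine and tray:** the magazine is empty and all three bobbins stand inside the tray. The tray was in the same place each time I measured it, last just before the third bobbin went in.
- **Cone:** it looks unmoved, judged by eye from the pictures.
- **Robot:** the arm was standing clear of everything.

No check failed. I never saw the tray knocked or the grip slacken. I judged the isolator and screw angles from the tool's turn and the pictures, because the joints themselves could not be read.

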